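# Swap the dust plug for the viewport plate

## Robot

A 6-joint arm with a two-finger parallel gripper is mounted at the origin on the work surface. World frame = base frame: x ahead of the robot, y to its left, z up, the work surface at z = 0. Lengths are in m, angles in degrees, forces in N, time in s.
With the tool pointing down it reaches from about 0.4 to 0.825 m from the base axis. Payload 7 kg.
Tool frame: the origin (TCP) lies midway between the tips of the shut fingers; the grasp point (between the pads) lies 19 mm behind it (ctrl.grasp_offset is the distance from the TCP to the grasp point, in m); z points along the fingers, x is the direction in which the jaws open and shut, and the axes are right-handed (so a half turn about z gives the same grasp; the last joint's range is limited). The gripper opens to 88 mm and grips with 3 to 60 N. Pads are 19 mm wide; open, the fingers measure 130 mm over their backs; the gripper's body (78 mm by 193 mm) begins 47 mm behind the grasp point.
Start: joints at [-47.779, 20.546, 0.682, 0, -70.136, -16.507], TCP at [0.293, -0.608, 0.199] pointing down, gripper open.
Joint ranges: [-176.03, 176.03], [-82.01, 121.73], [-58.28, 71.71], [-173.87, 95.51], [-174.79, -0.11], [-173.66, 173.66]. Speed limits (degrees/s): [136.94, 136.94, 172.46, 180, 180, 180].

## Interface

Orientations are given as [roll, pitch, yaw] about the fixed x, y, z axes, in that order (R = Rz(yaw) Ry(pitch) Rx(roll)).
In Python, from plant import sensors, snapshot, order, ctrl gives the robot as it stands.
- The arm moves only by the tool send_rows, never from a script. Its argument "commands" is a list of rows, each a list of 3 entries, a list of its own where there are three numbers: the closure, from 0 (fully open) to 1 (shut), then the shift along the world's x, y, z in units of 0.25 m (1.0 is 0.25 m), then the turn, a rotation vector about the world's x, y, z in units of 360 degrees (1.0 is 360 degrees). In form: [[hand, [x, y, z], [ax, ay, az]], ...]. A call has 1 to 12 rows; each row shifts and turns the pose as measured when the row begins; what a row does not reach is not made up. A row lasts 1/10 s, in which the tool goes at most 50 mm and 8.59 degrees, less where a joint would pass 70% of its speed; a pose out of reach is approached as far as the arm can. A call with a number of a shift or a turn outside -1 to 1 is refused whole. A call with a gripper value outside its range is refused whole. The fingers move at their own pace and stop on an object; the grip force is fixed at half the most. Time passes only in rows, so rows that do not move let the fingers close. It gives the time, the measured TCP pose, the force and the opening at its end, in the units of the state.
- sensors.get_obs(): the state, without advancing time (a new reading comes with each control period).
- snapshot(name): name is "scene" or "side" or "wrist"; returns a dict with "color" (400x640x3 uint8, blue, green, red), "z_map" (400x640 float32, m along the optical axis (not along the pixel's ray), 0 where there is no reading), "mtx" (3x3 intrinsics, pixels), "k1" (the pictures are not rectified: a ray, as slopes to the right and down, at radius r is drawn at 1 + k1 r^2 times it, then the intrinsics apply), "xyz" and "attitude" of the camera in the world. Camera axes: x right, y down, z forward; pixel columns grow to the right and rows downward; lengths in m; the calibration is good to about 2 mm. A picture is of the moment at which its call begins.
- order.close_job(): hands the job in, once; it reports no verdict.
The state is a dict: "clock": time; "joint_pos": joint angles; "qvel": joint speeds; "tau": joint torques, N m; "tool_pos": TCP position; "orientation": TCP orientation; "force": force on the tool from outside, world axes, zero at the start; "moment": the same for the moment, N m; "opening": finger opening in m.
Only numpy, scipy, OpenCV 4.12 (cv2) and the standard library are available. Lean on these libraries where they do the work, as an engineer would, in place of code of your own. Each camera call takes 0.05 s, during which the arm holds its last target.

## Task

Take the bayonet dust plug out of the beam box's top port (turn it anticlockwise to its stop, then lift it straight out), and stand it upright in the empty parts tray - set it down, don't drop it. Then pick up the rectangular viewport plate by its tube and finish holding it still and level about a centimetre above the port face, its four holes lined up over the four tapped holes so that a colleague can start the screws: keep hold of it and don't let it touch the box. Leave the other things on the bench where they are.

Things in the scene. Friction and masses are not known exactly. Their poses are not given: they have to be found in the camera images.
- housing: Beam box: fixed black enclosure 140 mm (x) x 110 mm (y) x 80 mm high; origin on the bench under its centre, z up. On its top a bright aluminium flange 116 (x) x 84 (y) x 12 mm with a 46 mm bayonet bore in the middle and four tapped M6 holes at its corners. A fine engraved line on the +x and on the -x side of the bore marks where the bayonet's notches lie.
- port (a point): Centre of the bore on the port face (the flange's flat top), 92 mm above the bench. Axes as the box: x along the flange's long side, through the two notches; z up.
- plug_center (a point): Bayonet dust plug in the port; point on its axis half-way up its 55 mm. Round skirt 43.6 mm across, 19 mm deep; on it a black disc 62 mm across, 6 mm thick, that lies on the port face; on that a bright bar grip 48 mm long (x) x 12 mm wide (y) x 30 mm high, its top 27.5 mm above this point, its foot 2.5 mm below. z up. 0.09 to 0.14 kg. Seated, this point is 8.5 mm above the port face.
- plug: The same plug, origin under its skirt (27.5 mm below its centre). Two lugs at the skirt's foot, at its +x and -x ends, sit locked under the flange: at the start the bar is 0.95 to 1.3 rad clockwise (from above) of the port's x. It turns anticlockwise with little drag to a stop where bar and port x are in line; there (within 0.1 rad) it lifts out, clear after 20 mm. Locked, it cannot be pulled out.
- tray_in (a point): Centre of the inner floor (4 mm above the bench) of the empty open steel parts tray: fixed, outside 160 mm (x) x 130 mm (y) x 24 mm high, walls 4 mm. Stood in it on its skirt, the plug's centre is 27.5 mm above this floor.
- plate_center (a point): Viewport plate, flat on the bench: black plate 112 mm (x) x 78 mm (y) x 8 mm, four 12 mm through holes at its corners, on its middle a bright round upright tube 36 mm across, 36 mm tall above the plate: the place to grip. Point on the tube's axis, half-way up the overall 44 mm. z up. 0.2 to 0.34 kg. Fits either way round (half a turn). The smaller square flange (66 mm) is not it and stays put.
- hole0 (a point): Centre of a 12 mm hole of the viewport plate, on its underside (22 mm below the plate's centre point), at the +x +y corner: 44 mm along the plate's x and 27 mm along its y from the tube's axis.
- hole1 (a point): Centre of a 12 mm hole of the viewport plate, on its underside (22 mm below the plate's centre point), at the -x +y corner: 44 mm along the plate's x and 27 mm along its y from the tube's axis.
- hole2 (a point): Centre of a 12 mm hole of the viewport plate, on its underside (22 mm below the plate's centre point), at the -x -y corner: 44 mm along the plate's x and 27 mm along its y from the tube's axis.
- hole3 (a point): Centre of a 12 mm hole of the viewport plate, on its underside (22 mm below the plate's centre point), at the +x -y corner: 44 mm along the plate's x and 27 mm along its y from the tube's axis.
- tapped0 (a point): Mouth of a tapped M6 hole (6 mm) on the port face, at the +x +y corner: 44 mm along the port's x and 27 mm along its y from the port's centre. Fixed.
- tapped1 (a point): Mouth of a tapped M6 hole (6 mm) on the port face, at the -x +y corner: 44 mm along the port's x and 27 mm along its y from the port's centre. Fixed.
- tapped2 (a point): Mouth of a tapped M6 hole (6 mm) on the port face, at the -x -y corner: 44 mm along the port's x and 27 mm along its y from the port's centre. Fixed.
- tapped3 (a point): Mouth of a tapped M6 hole (6 mm) on the port face, at the +x -y corner: 44 mm along the port's x and 27 mm along its y from the port's centre. Fixed.
Not all that is in view belongs to the job. There is more than one size of the part that bears tray_in; the job needs the middle-sized.

How it is judged (in metres and radians):
On the way, in this order (a step that is already met when the one before it is completed fails the run):
1. the plug has been turned to the stop, bar along the port's engraved lines, still down in the port (angle between the x axis of plug_center and the x axis of port, either way round below 0.16 rad and z of plug_center in the frame of port below 0.016 m), for 0.05 s.
2. the plug is lifted clear of the port (z of plug_center in the frame of port above 0.03 m), for 0.1 s.
3. the plug stands upright in the parts tray, let go (x of plug_center in the frame of tray_in between -0.076 and 0.076 m and y of plug_center in the frame of tray_in between -0.061 and 0.061 m and z of plug_center in the frame of tray_in below 0.034 m and angle between plug_center's own z axis and vertical below 0.15 rad and contact force between the fingers and plug below 0.1 N), for 0.2 s.
At the end, for the whole second after the job is handed in: The gripper alone holds the plate still, level within 0.06 rad, underside 4 to 20 mm above the port face, each hole within 3 mm (seen from above) of a tapped hole, not touching the box; the plug stands upright in the tray, let go, at rest (all of step 3 and linear speed of plug below 0.02 m/s and ((horizontal distance between hole0 and tapped0 below 0.003 m and horizontal distance between hole1 and tapped1 below 0.003 m and horizontal distance between hole2 and tapped2 below 0.003 m and horizontal distance between hole3 and tapped3 below 0.003 m) or (horizontal distance between hole0 and tapped2 below 0.003 m and horizontal distance between hole1 and tapped3 below 0.003 m and horizontal distance between hole2 and tapped0 below 0.003 m and horizontal distance between hole3 and tapped1 below 0.003 m)) and z of plate_center in the frame of port between 0.026 and 0.042 m and angle between plate_center's own z axis and vertical below 0.06 rad and linear speed of plate below 0.01 m/s and angular speed of plate below 0.1 rad/s and contact force between the fingers and plate above 1 N and contact force between plate and housing below 0.1 N and contact force between plate and plug below 0.1 N); the arm keeps its last pose, push and grip.
It fails at once if the viewport plate knocks against the beam box (contact force between plate and housing above 2 N).
It fails at once if the plug is let fall from more than 25 mm above the tray floor (contact force between anything else and plug below 0.01 N and z of plug_center in the frame of tray_in above 0.0525 m and linear speed of plug above 0.15 m/s and horizontal distance between plug_center and tray_in below 0.12 m).
It fails at once if another thing on the bench is shifted by more than 20 mm (distance of any of small_flange, mount_a, mount_b, post, wash_bottle, hex_driver, goggles from where it was at the start of the episode above 0.02 m).
It also fails if it takes over 64 s, if anything falls off the work surface, if the arm or the gripper's body presses on something with over 40 N, if the wrist force passes 120 N, or if a joint passes its speed limit or range.

## Working session

There is one attempt and no reset: what is moved stays moved. The work goes in short steps, Python scripts to look and compute and a tool call to move; the robot and the scene stay as the last step left them, time stands still between calls to the robot, and variables do not carry over. Pictures are saved under pics/ and viewed, and the job is handed in when it is done.

Besides the shell and the picture viewer there is one more tool, called after "Request:" in YAML: its name, and indented under it one key for each argument. send_rows: Moves the arm, as the interface text tells. Its arguments: {"type":"object","properties":{"commands":{"type":"array","items":{"type":"array"}}},"required":["commands"]}

```bash
ls; mkdir -p pics
cat > h.py <<'E'
import numpy as np, cv2
from plant import sensors, snapshot, order, ctrl
from scipy.spatial.transform import Rotation as R
E
python3 - <<'E'
from h import *
o=sensors.get_obs(); print(o)
for n in ["scene","side","wrist"]:
    s=snapshot(n); cv2.imwrite(f"pics/{n}0.png",s["color"]); np.savez(f"{n}0.npz",**{k:np.array(v) for k,v in s.items()})
    print(n,s["mtx"],s["k1"],s["xyz"],s["attitude"])
E
```

```text
pics
{'clock': 0.0, 'joint_pos': array([-4.77780950e+01,  2.05895240e+01,  6.34642693e-01, -1.98359938e-02,
       -7.01346350e+01, -1.65089477e+01]), 'qvel': array([-0.00766732,  0.00487419, -0.05122967, -0.03076515, -0.01356819,
        0.07246476]), 'tau': array([ 1.93058106e-03, -5.82721531e+01,  2.93064827e+01,  6.99710637e+00,
        7.12580950e-03, -1.54967652e-04]), 'tool_pos': array([ 0.29262849, -0.60769483,  0.19785178]), 'orientation': array([-1.79992439e+02, -9.11253027e-02,  1.15706196e+02]), 'force': array([-0.75932335, -0.09662573,  0.2591909 ]), 'moment': array([ 0.01660563, -0.01749926,  0.00166551]), 'opening': 0.08738373052882117}
scene [[446.39932909   0.         315.1909857 ]
 [  0.         446.39932909 193.00762919]
 [  0.           0.           1.        ]] -0.05099508947376737 [1.30094506 0.02686319 0.88291736] [-135.22518835    0.20550976   85.85107854]
side [[440.75301203   0.         321.86367938]
 [  0.         440.75301203 208.40965021]
 [  0.           0.           1.        ]] -0.014072311537631945 [-0.04128892  0.99866203  0.96753729] [-129.19403179    0.97924979 -151.58319871]
wrist [[289.82757885   0.         321.63334956]
 [  0.         289.82757885 200.45908521]
 [  0.           0.           1.        ]] 0.005368958190658263 [ 0.22530891 -0.63945409  0.38252378] [ 1.63879042e+02 -2.85950607e-02  1.15773904e+02]
```

View pics/scene0.png

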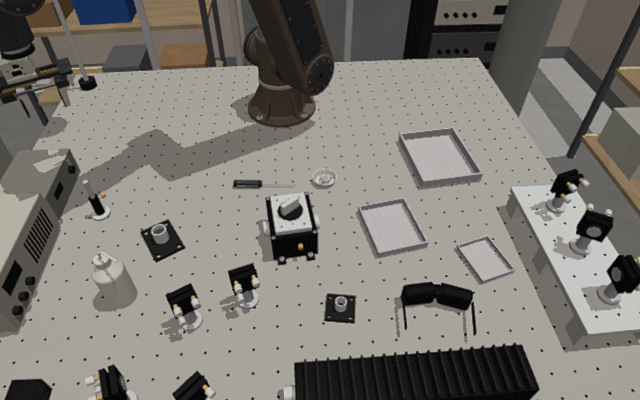

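View pics/side0.png

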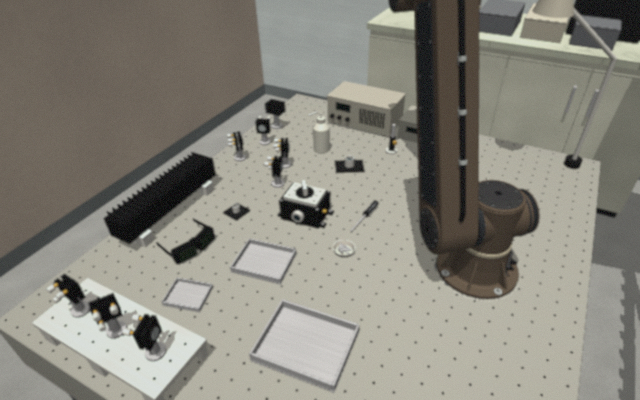

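View pics/wrist0.png

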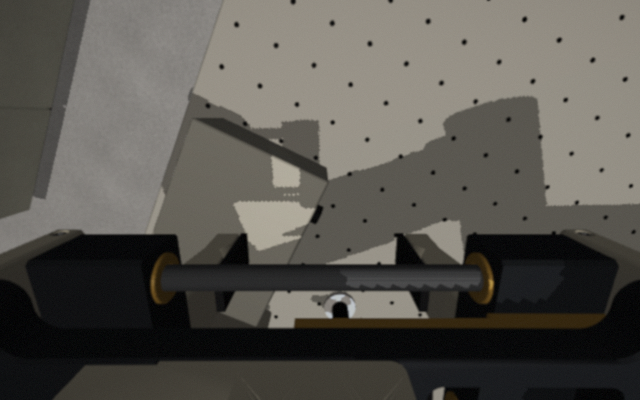

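```bash
cat >> h.py <<'E'
def grab(n,tag=None):
    s=snapshot(n)
    if tag: cv2.imwrite(f"pics/{n}{tag}.png",s["color"]); np.savez(f"{n}{tag}.npz",**{k:np.array(v) for k,v in s.items()})
    return s
def load(f): return dict(np.load(f))
def att(s): return R.from_euler('xyz',s["attitude"],degrees=True).as_matrix()
def rays(s,uv):
    d=np.array([float(s["k1"]),0,0,0])
    p=cv2.undistortPoints(np.array(uv,float).reshape(-1,1,2),s["mtx"],d).reshape(-1,2)
    return np.c_[p,np.ones(len(p))]@att(s).T
def atz(s,uv,z):
    r=rays(s,uv); c=s["xyz"]; return c+r*((z-c[2])/r[:,2])[:,None]
def depthpt(s,uv):
    uv=np.array(uv).reshape(-1,2); z=s["z_map"][uv[:,1].astype(int),uv[:,0].astype(int)]
    return s["xyz"]+rays(s,uv)*z[:,None]
def cloud(s):
    v,u=np.nonzero(s["z_map"]>0); uv=np.c_[u,v]; return uv,depthpt(s,uv)
def proj(s,P):
    A=att(s); rv=cv2.Rodrigues(A.T)[0]; t=-A.T@s["xyz"]
    return cv2.projectPoints(np.array(P,float).reshape(-1,1,3),rv,t,s["mtx"],np.array([float(s["k1"]),0,0,0]))[0].reshape(-1,2)
def crop(s,u,v,w,h,k,name):
    c=s["color"][v:v+h,u:u+w]; cv2.imwrite(name,cv2.resize(c,None,fx=k,fy=k,interpolation=cv2.INTER_CUBIC))
E
python3 - <<'E'
from h import *
for n,pts in [("scene",[(200,120),(390,230),(360,260),(292,203),(286,180),(162,230)]),("side",[(265,260),(340,180),(300,190),(350,165)])]:
    s=load(f"{n}0.npz"); print(n); print(np.c_[pts,depthpt(s,pts).round(4)])
s=load("scene0.npz")
crop(s,255,180,80,85,7,"pics/c_box.png"); crop(s,350,190,90,70,7,"pics/c_tray.png"); crop(s,130,210,65,55,9,"pics/c_plate.png")
E
```

```text
scene
[[ 2.000e+02  1.200e+02  5.210e-02 -2.733e-01 -1.400e-03]
 [ 3.900e+02  2.300e+02  5.789e-01  2.685e-01  4.100e-03]
 [ 3.600e+02  2.600e+02  6.647e-01  1.787e-01  1.300e-03]
 [ 2.920e+02  2.030e+02  5.748e-01  2.200e-02  1.201e-01]
 [ 2.860e+02  1.800e+02  3.660e-01  7.300e-03 -2.100e-03]
 [ 1.620e+02  2.300e+02  5.600e-01 -3.062e-01  3.250e-02]]
side
[[ 2.650e+02  2.600e+02  5.722e-01  2.628e-01  2.400e-03]
 [ 3.400e+02  1.800e+02  5.573e-01 -2.165e-01  8.000e-04]
 [ 3.000e+02  1.900e+02  5.893e-01  1.600e-02  9.780e-02]
 [ 3.500e+02  1.650e+02  5.556e-01 -2.988e-01  2.010e-02]]
```

View pics/c_box.png

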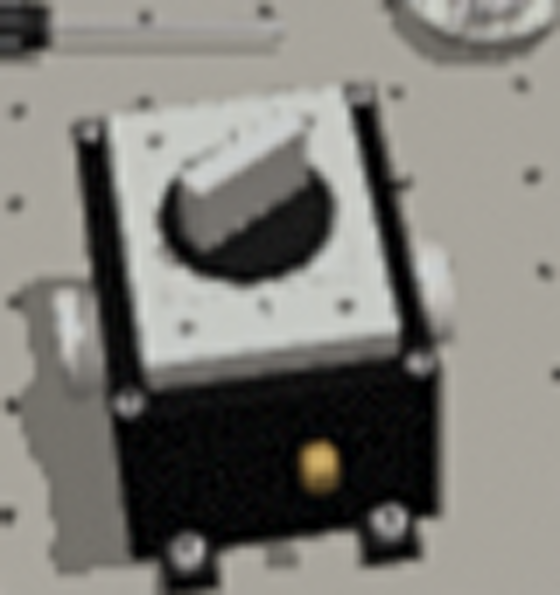

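View pics/c_tray.png

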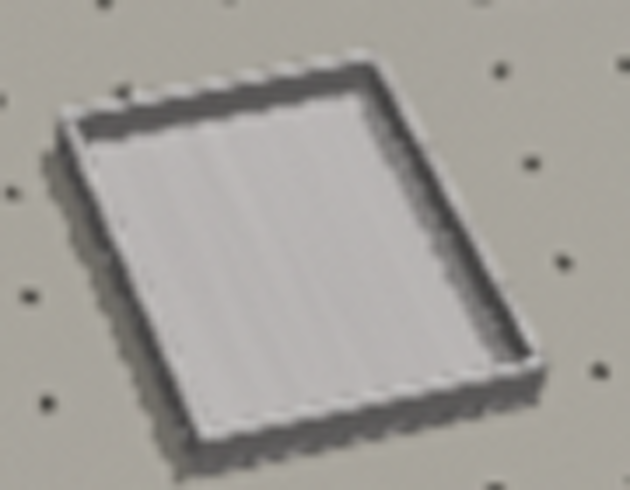

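View pics/c_plate.png

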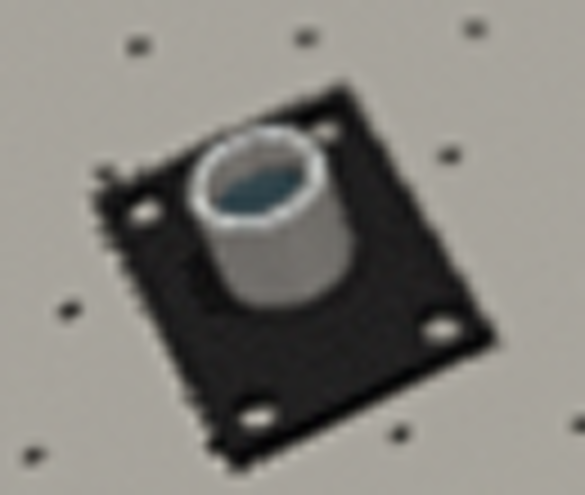

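Run:
```python
from h import *
s=load("scene0.npz")
def P(l,u,v,k,z): return atz(s,(np.array(l,float)+.5)/k-.5+[u,v],z)
t=P([(155,140),(310,121),(346,306),(187,327)],255,180,7,.092); print("tapped",t.round(4),t.mean(0))
e=P([(235,133),(265,306)],255,180,7,.092);print("engr",e,np.degrees(np.arctan2(*(e[1]-e[0])[[1,0]])))
def rep(t):
    d=[np.linalg.norm(t[i]-t[(i+1)%4]) for i in range(4)]
    a=t[3]-t[0]+t[2]-t[1]; print(np.round(d,4),t.mean(0).round(4),"long dir",np.degrees(np.arctan2(a[1],a[0])))
rep(t)
b=P([(195,188),(302,125)],255,180,7,.128); print("bar",b,)
b=P([(183,160),(297,105),(308,128),(197,195)],255,180,7,.128);print("barc",b); rep(b)
r=P([(68,115),(372,58),(540,362),(203,440)],350,190,7,.024);print(r);rep(r)
h=P([(147,210),(325,130),(441,328),(258,416)],130,210,9,.008);print(h);rep(h)
print("tube",P([(258,175)],130,210,9,.044))
uv,c=cloud(s)
m=(abs(c[:,2]-.044)<.004)&(np.hypot(c[:,0]-h.mean(0)[0],c[:,1]-h.mean(0)[1])<.03);print(c[m].mean(0),m.sum())
m=(abs(c[:,2]-.128)<.004)&(np.hypot(c[:,0]-t.mean(0)[0],c[:,1]-t.mean(0)[1])<.06);print(c[m].mean(0),m.sum())
q=c[m][:,:2];q=q-q.mean(0);w,V=np.linalg.eigh(q.T@q);print(np.degrees(np.arctan2(V[1,1],V[0,1])))
m=(abs(c[:,2]-.092)<.004)&(np.hypot(c[:,0]-t.mean(0)[0],c[:,1]-t.mean(0)[1])<.1);print(c[m].mean(0),m.sum())
```

```text
tapped [[ 0.5336 -0.0153  0.092 ]
 [ 0.5284  0.0395  0.092 ]
 [ 0.6156  0.0475  0.092 ]
 [ 0.6208 -0.0057  0.092 ]] [0.5746009  0.01649707 0.092     ]
engr [[0.53228471 0.01288357 0.092     ]
 [0.61356426 0.02047914 0.092     ]] 5.338783403353744
[0.0551 0.0876 0.0535 0.0878] [0.5746 0.0165 0.092 ] long dir 5.740519433208677
bar [[ 5.91593962e-01 -4.35286700e-04  1.28000000e-01]
 [ 5.65228012e-01  3.61671730e-02  1.28000000e-01]]
barc [[ 5.78498271e-01 -4.16337313e-03  1.28000000e-01]
 [ 5.55639572e-01  3.48998435e-02  1.28000000e-01]
 [ 5.66789878e-01  3.81195501e-02  1.28000000e-01]
 [ 5.94807682e-01  1.57217637e-04  1.28000000e-01]]
[0.0453 0.0116 0.0472 0.0169] [0.5739 0.0173 0.128 ] long dir 15.354668691836885
[[0.50766577 0.1977921  0.024     ]
 [0.48687743 0.31837346 0.024     ]
 [0.63794441 0.3462062  0.024     ]
 [0.66239198 0.22240812 0.024     ]]
[0.1224 0.1536 0.1262 0.1567] [0.5737 0.2712 0.024 ] long dir 9.73250459421779
[[ 0.54543281 -0.35589047  0.008     ]
 [ 0.51868835 -0.30960488  0.008     ]
 [ 0.59422205 -0.26556676  0.008     ]
 [ 0.62124145 -0.31140869  0.008     ]]
[0.0535 0.0874 0.0532 0.0879] [ 0.5699 -0.3106  0.008 ] long dir 30.32330029823463
tube [[ 0.56606119 -0.31169357  0.044     ]]
[ 0.56745742 -0.311522    0.043003  ] 64
[0.57620799 0.01631627 0.12629288] 81
127.67246411153981
[0.58362869 0.01607967 0.0917428 ] 860
```

Request:
send_rows:
  commands:
    - [0,[0.04,0.1,0.05],[0,0,-0.018]]
    - [0,[0.07,0.156,0.03],[0,0,-0.018]]
    - [0,[0.07,0.156,0.02],[0,0,-0.018]]
    - [0,[0.07,0.156,0.01],[0,0,-0.018]]
    - [0,[0.07,0.156,0.01],[0,0,-0.018]]
    - [0,[0.07,0.156,0.01],[0,0,-0.018]]
    - [0,[0.07,0.156,0.01],[0,0,-0.018]]
    - [0,[0.07,0.156,0.01],[0,0,-0.018]]
    - [0,[0.07,0.156,0.01],[0,0,-0.018]]
    - [0,[0.07,0.156,0.01],[0,0,-0.018]]
    - [0,[0.07,0.156,0.01],[0,0,-0.018]]
    - [0,[0.07,0.156,0.01],[0,0,-0.018]]

```text
clock: 1.35
tool_pos: [0.4952, -0.1386, 0.2424]
orientation: [-179.8, -0.5, 34.4]
force: [1.2, -0.2, -0.2]
opening: 0.0875
```

Request:
send_rows:
  commands:
    - [0,[0.08,0.156,0.01],[0,0,0]]
    - [0,[0.08,0.156,0.01],[0,0,0]]
    - [0,[0.08,0.156,0.01],[0,0,0.002]]
    - [0,[0.05,0.1,0.01],[0,0,0.002]]
    - [0,[0,0,0],[0,0,0]]
    - [0,[0,0,0],[0,0,0]]

```text
clock: 1.95
tool_pos: [0.5703, 0.0154, 0.2519]
orientation: [-179.7, -0.4, 36.0]
force: [0.3, -0.5, -0.2]
opening: 0.0878
```

Run:
```python
from h import *
s=grab("wrist","1"); o=sensors.get_obs(); print(o["tool_pos"],o["orientation"],s["xyz"],s["attitude"])
cv2.imwrite("pics/w1b.png",s["color"])
print(proj(s,[[.5746,.0165,.092],[.5746,.0165,.128]]))
```

```text
[0.57022933 0.01505346 0.2518736 ] [-179.72533095   -0.45147594   35.95593023] [0.52570029 0.07562806 0.43686071] [164.07980394  -0.42805942  36.05424296]
[[323.406065   183.23629259]
 [323.84408824 190.36029064]]
```

View pics/wrist1.png

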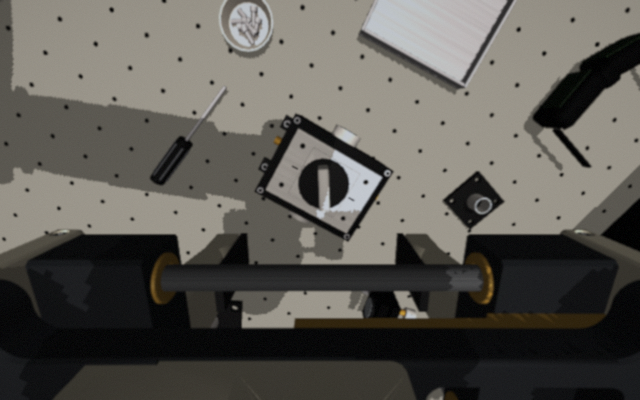

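Run:
```python
from h import *
s=load("wrist1.npz"); crop(s,250,105,150,140,5,"pics/c1.png")
t=[[0.5336,-0.0153,.092],[.5284,.0395,.092],[.6156,.0475,.092],[.6208,-.0057,.092]]
print((proj(s,t)-[250,105]+.5)*5-.5, proj(s,[sensors.get_obs()["tool_pos"]]))
```

```text
[[155.93612487 399.86091502]
 [267.82518213 202.40878594]
 [580.16028067 389.08486452]
 [465.08697519 568.18470806]] [[320.12459508 231.93193557]]
```

View pics/c1.png

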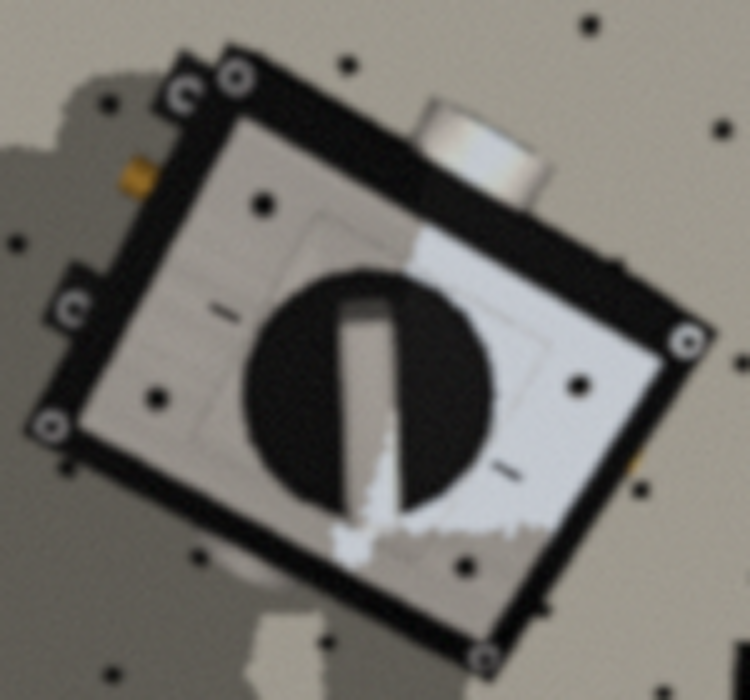

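Run:
```python
from h import *
s=load("wrist1.npz")
f=lambda l:(np.array(l,float)+.5)/5-.5+[250,105]
t=atz(s,f([(157,399),(263,205),(579,385),(465,567)]),.092);print(t,t.mean(0))
a=t[3]-t[0]+t[2]-t[1];print([np.linalg.norm(t[i]-t[i-1]) for i in range(4)],np.degrees(np.arctan2(a[1],a[0])))
e=atz(s,f([(225,313),(507,471)]),.092);d=e[1]-e[0];print(np.degrees(np.arctan2(d[1],d[0])))
b=atz(s,f([(338,320),(390,318),(401,515),(350,530)]),.128);print(b,b.mean(0))
for i,j in((0,3),(1,2)):
  d=b[j]-b[i];print(np.degrees(np.arctan2(d[1],d[0])),np.linalg.norm(d))
uv,c=cloud(s)
m=(abs(c[:,2]-.128)<.004)&(np.hypot(c[:,0]-.574,c[:,1]-.017)<.06);print(c[m].mean(0),m.sum())
q=c[m][:,:2];q=q-q.mean(0);w,V=np.linalg.eigh(q.T@q);print(np.degrees(np.arctan2(V[1,1],V[0,1])))
```

```text
[[ 0.53368976 -0.01496989  0.092     ]
 [ 0.52782899  0.03834374  0.092     ]
 [ 0.61473962  0.04812987  0.092     ]
 [ 0.62059124 -0.00546113  0.092     ]] [0.5742124  0.01651065 0.092     ]
[np.float64(0.08742015730083796), np.float64(0.05363480196633811), np.float64(0.08745984645007213), np.float64(0.05390952391005442)] 6.334471205587944
6.197291431430138
[[ 0.55461366  0.03173937  0.128     ]
 [ 0.56339963  0.03865368  0.128     ]
 [ 0.59167853  0.00440799  0.128     ]
 [ 0.58452212 -0.00511867  0.128     ]] [0.57355349 0.01742059 0.128     ]
-50.942389141027334 0.047466101490470335
-50.45129808052674 0.044412420543354904
[0.57392962 0.01668208 0.12647449] 452
128.3187189526747
```

```bash
cat >> h.py <<'E'
def delta(p,yaw):
    o=sensors.get_obs(); d=(np.array(p)-o["tool_pos"])/.25
    A=R.from_euler('xyz',[180,0,yaw],degrees=True); B=R.from_euler('xyz',o["orientation"],degrees=True)
    r=(A*B.inv()).as_rotvec()/(2*np.pi)
    print("t",o["clock"],"pos",o["tool_pos"].round(4),o["orientation"].round(2),"F",o["force"].round(1),"op",round(o["opening"],4)); print("shift",d.round(4),"turn",r.round(4))
E
python3 -c "
from h import *
delta([.5742,.0165,.101],38.4)"
```

```text
t 2.0 pos [0.5702 0.0151 0.2519] [-179.73   -0.45   35.96] F [ 0.3  0.2 -0. ] op 0.0874
shift [ 0.0159  0.0058 -0.6035] turn [-0.0014  0.0005  0.0068]
```

Request:
send_rows:
  commands:
    - [0,[0.008,0.003,-0.08],[-0.0007,0.0003,0.0034]]
    - [0,[0.008,0.003,-0.1],[-0.0007,0.0002,0.0034]]
    - [0,[0,0,-0.1],[0,0,0]]
    - [0,[0,0,-0.1],[0,0,0]]
    - [0,[0,0,-0.06],[0,0,0]]
    - [0,[0,0,-0.04],[0,0,0]]
    - [0,[0,0,0],[0,0,0]]
    - [0,[0,0,0],[0,0,0]]

```text
clock: 2.8
tool_pos: [0.5716, 0.0085, 0.1301]
orientation: [179.9, -0.2, 38.0]
force: [0.5, -0.5, 0.9]
opening: 0.0876
```

```bash
python3 -c "
from h import *
delta([.5742,.0165,.101],38.4)"
```

```text
t 2.8 pos [0.5716 0.0085 0.1301] [ 1.7989e+02 -1.5000e-01  3.7960e+01] F [ 0.5 -0.5  0.9] op 0.0876
shift [ 0.0104  0.0321 -0.1162] turn [-0.      0.0005  0.0012]
```

Request:
send_rows:
  commands:
    - [0,[0.011,0.033,0],[0,0.0005,0.0012]]
    - [0,[0,0,0],[0,0,0]]

```text
clock: 3.0
tool_pos: [0.5756, 0.017, 0.1319]
orientation: [179.9, -0.1, 38.4]
force: [-0.1, -1.2, 0.3]
opening: 0.0875
```

```bash
python3 -c "
from h import *
delta([.5742,.0165,.101],38.4)"
```

```text
t 3.0 pos [0.5756 0.017  0.1319] [ 1.7994e+02 -1.5000e-01  3.8390e+01] F [-0.1 -1.2  0.3] op 0.0875
shift [-0.0054 -0.0021 -0.1237] turn [-0.0001  0.0004  0.    ]
```

Request:
send_rows:
  commands:
    - [0,[-0.004,0,-0.06],[0,0.0004,0]]
    - [0,[0,0.003,-0.06],[0,0,0]]
    - [0,[0,0.003,0],[0,0,0]]

```text
clock: 3.3
tool_pos: [0.5756, 0.0197, 0.1018]
orientation: [180.0, -0.2, 38.4]
force: [0.1, -0.0, 0.3]
opening: 0.0875
```

```bash
python3 -c "
from h import *
delta([.5742,.0165,.101],38.4)"
```

```text
t 3.3 pos [0.5756 0.0197 0.1018] [179.98  -0.23  38.45] F [ 0.1 -0.   0.3] op 0.0875
shift [-0.0057 -0.0129 -0.0033] turn [-0.0003  0.0005 -0.0001]
```

Request:
send_rows:
  commands:
    - [0,[-0.006,-0.012,-0.002],[0,0,0]]
    - [0,[0,0,0],[0,0,0]]
    - [0,[0,0,0],[0,0,0]]

```text
clock: 3.6
tool_pos: [0.5743, 0.0167, 0.1018]
orientation: [180.0, -0.2, 38.5]
force: [0.1, 0.2, -0.0]
opening: 0.0875
```

```bash
python3 -c "
from h import *
delta([.5742,.0165,.101],38.4)
grab('wrist','2')"
```

```text
t 3.6 pos [0.5743 0.0167 0.1018] [179.96  -0.22  38.49] F [ 0.1  0.2 -0. ] op 0.0875
shift [-0.0004 -0.0008 -0.0031] turn [-0.0003  0.0006 -0.0003]
```

View pics/wrist2.png

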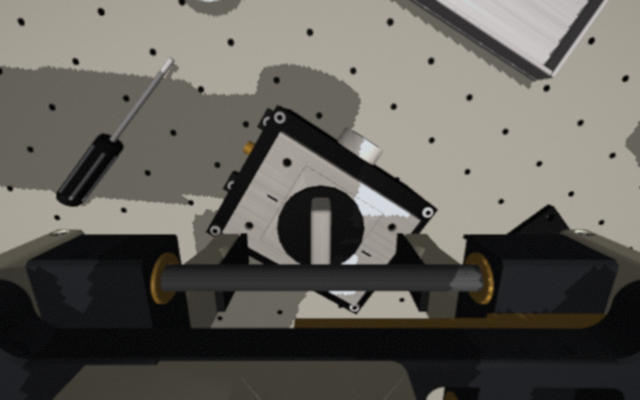

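Bar stands at column 320, between the fingers (235 and 405). Closing.

Request:
send_rows:
  commands:
    - [1,[0,0,0],[0,0,0]]
    - [1,[0,0,0],[0,0,0]]
    - [1,[0,0,0],[0,0,0]]
    - [1,[0,0,0],[0,0,0]]
    - [1,[0,0,0],[0,0,0]]
    - [1,[0,0,0],[0,0,0]]
    - [1,[0,0,0],[0,0,0]]
    - [1,[0,0,0],[0,0,0]]

```text
clock: 4.45
tool_pos: [0.5749, 0.0168, 0.1029]
orientation: [179.9, -0.3, 38.5]
force: [-0.3, 0.7, -0.1]
opening: 0.0294
```

```bash
python3 -c "
from h import *
delta([.5742,.0165,.101],96.25)"
```

```text
t 4.45 pos [0.5749 0.0168 0.1029] [179.92  -0.33  38.49] F [-0.3  0.7 -0.1] op 0.0294
shift [-0.0027 -0.0012 -0.0076] turn [-0.0008  0.0006  0.1604]
```

Request:
send_rows:
  commands:
    - [1,[-0.002,0,-0.004],[0,0,0]]
    - [1,[0,0,0],[0,0,0]]
    - [1,[0,0,0],[0,0,0]]
    - [1,[0,0,0],[0,0,0]]

```text
clock: 4.85
tool_pos: [0.5743, 0.0168, 0.1017]
orientation: [179.9, -0.3, 38.5]
force: [-0.2, 0.3, -0.2]
opening: 0.0011
```

```bash
python3 -c "
from h import *
delta([.5742,.0165,.101],96.25)"
```

```text
t 4.85 pos [0.5743 0.0168 0.1017] [179.93  -0.32  38.49] F [-0.2  0.3 -0.2] op 0.0011
shift [-0.0003 -0.0013 -0.0027] turn [-0.0008  0.0006  0.1604]
```

The fingers shut fully without catching the bar, so I'm looking before doing anything else.

```bash
python3 -c "
from h import *
grab('wrist','3');s=grab('scene','3');crop(s,230,110,130,120,5,'pics/c3.png')
s=grab('side','3');crop(s,250,130,110,110,6,'pics/c3s.png')
o=sensors.get_obs();print(o)"
```

```text
{'clock': 5.0, 'joint_pos': array([ 2.11582762e+01,  1.56947965e+01, -1.99764635e+01, -2.75568604e-02,
       -5.40001311e+01, -1.62656663e+02]), 'qvel': array([ 1.63855771e-02,  9.33051266e-05,  5.34303845e-02,  3.40805847e-02,
        4.68365044e-02, -1.56107861e-03]), 'tau': array([ 2.60103443e-03, -4.75490963e+01,  2.52683419e+01,  5.92244402e+00,
       -4.10300167e-02, -4.33753748e-04]), 'tool_pos': array([0.5742913 , 0.01677679, 0.10172008]), 'orientation': array([179.92341167,  -0.32033926,  38.48569415]), 'force': array([ 0.467257  , -0.568984  , -0.98096215]), 'moment': array([-0.11870543,  0.05732393, -0.03507402]), 'opening': -0.0001242914608038068}
```

View pics/wrist3.png

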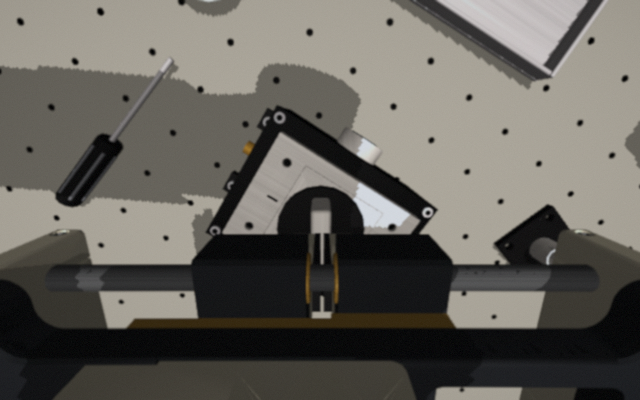

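View pics/c3.png

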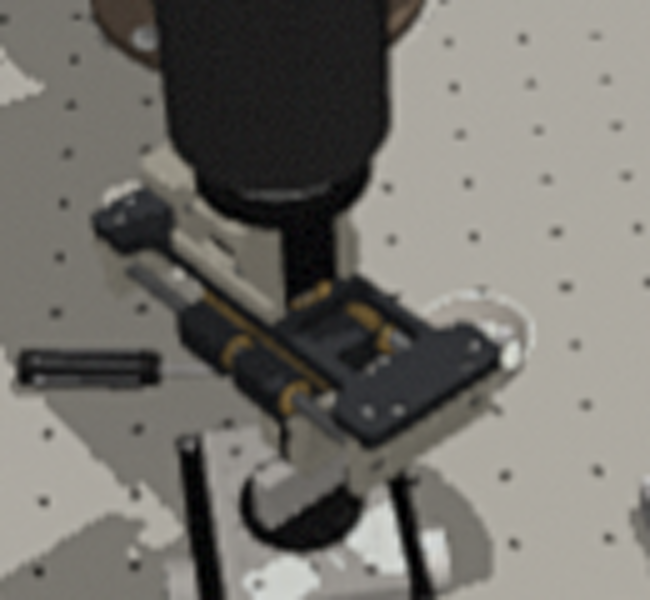

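View pics/c3s.png

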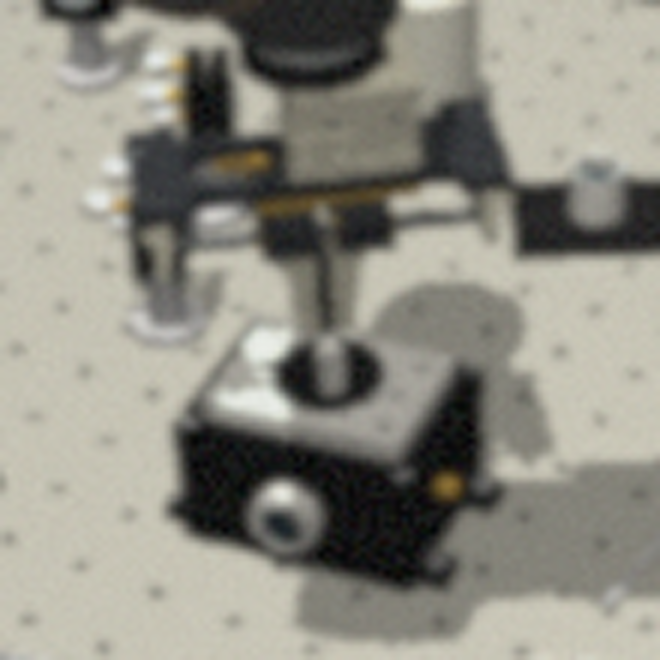

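Run:
```python
from h import *
for n in("side","scene"):
    s=load(n+"3.npz"); uv,c=cloud(s)
    m=(np.hypot(c[:,0]-.5743,c[:,1]-.0168)<.05)&(c[:,2]>.1)&(c[:,2]<.2)
    print(n,"tcp px",proj(s,[[.5743,.0168,.1017],[.5743,.0168,.1207],[.5743,.0168,.128]]))
    cc=c[m]
    for z in np.arange(.1,.2,.008):
        k=(cc[:,2]>=z)&(cc[:,2]<z+.008)
        if k.sum(): print(round(z,3),k.sum(),cc[k].mean(0).round(4),cc[k].min(0).round(4),cc[k].max(0).round(4))
```

```text
side tcp px [[303.74926836 190.42435661]
 [303.49776362 185.74313345]
 [303.40002584 183.92367925]]
0.1 20 [0.5754 0.0247 0.1021] [ 0.5517 -0.0094  0.1   ] [0.6022 0.0412 0.1079]
0.108 9 [0.5633 0.0325 0.1114] [0.5549 0.0217 0.1088] [0.5777 0.0393 0.1154]
0.116 10 [0.561  0.0345 0.1198] [0.5543 0.0237 0.1163] [0.576  0.0389 0.1231]
0.124 19 [0.5648 0.0293 0.1274] [0.5554 0.0191 0.1243] [0.5761 0.0372 0.1308]
0.132 21 [0.5692 0.0252 0.1366] [0.5565 0.0138 0.133 ] [0.5915 0.0367 0.1397]
0.14 21 [0.5703 0.0257 0.1438] [0.5549 0.0153 0.1404] [0.5872 0.0386 0.1471]
0.148 22 [0.5678 0.0245 0.1515] [0.5557 0.0126 0.1482] [0.5835 0.0348 0.1549]
0.156 21 [0.567  0.0251 0.1601] [0.554  0.0135 0.1565] [0.5803 0.0374 0.1638]
0.164 31 [0.5689 0.026  0.1682] [0.5515 0.0141 0.1642] [0.5848 0.0392 0.1717]
0.172 27 [0.5677 0.0224 0.1757] [0.5529 0.0094 0.172 ] [0.5826 0.0384 0.18  ]
0.18 5 [0.5694 0.0256 0.1816] [0.5609 0.0177 0.1802] [0.5775 0.0342 0.1846]
0.196 6 [0.562  0.0463 0.1991] [0.5463 0.0168 0.1972] [0.5685 0.0601 0.1998]
scene tcp px [[290.12050855 208.27503607]
 [289.76911596 202.7895893
[... 311 characters left out ...]
754 -0.0037  0.124 ] [0.5931 0.0267 0.1317]
0.132 38 [0.583  0.0166 0.1366] [ 5.685e-01 -5.000e-04  1.326e-01] [0.5935 0.0364 0.1397]
0.14 31 [0.584  0.0177 0.1443] [ 5.711e-01 -1.000e-04  1.403e-01] [0.5949 0.0341 0.1479]
0.148 25 [0.5847 0.015  0.1513] [5.709e-01 1.000e-04 1.484e-01] [0.5949 0.0297 0.1554]
0.156 15 [0.5908 0.0188 0.1592] [0.584  0.0119 0.1562] [0.5959 0.0253 0.1634]
0.164 10 [0.5941 0.0199 0.1684] [0.5897 0.0165 0.1645] [0.5977 0.0232 0.172 ]
0.172 1 [0.5916 0.0303 0.173 ] [0.5916 0.0303 0.173 ] [0.5916 0.0303 0.173 ]
0.188 6 [0.607  0.0308 0.194 ] [0.6016 0.0281 0.1919] [0.61   0.035  0.1959]
0.196 18 [0.5984 0.0221 0.1988] [ 0.5757 -0.0304  0.1964] [0.6188 0.0581 0.1999]
```

Run:
```python
from h import *
print(ctrl,[a for a in dir(ctrl) if a[0]!='_'],ctrl.grasp_offset)
s=load("side3.npz"); c=s["color"][160:210,280:330]; cv2.imwrite("pics/c3t.png",cv2.resize(c,None,fx=12,fy=12,interpolation=cv2.INTER_NEAREST))
```

```text
<Robot object at 0x7f1c63c8c050> ['PlanningError', 'grasp_offset'] 0.0188
```

View pics/c3t.png

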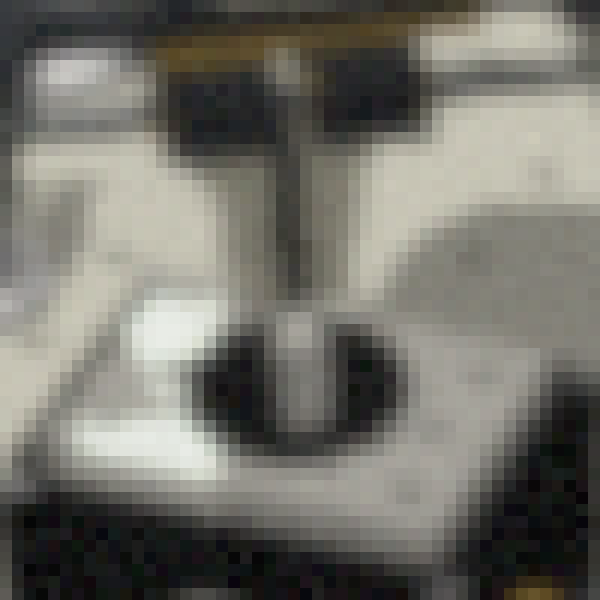

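Request:
send_rows:
  commands:
    - [0,[0,0,0],[0,0,0]]
    - [0,[0,0,0],[0,0,0]]
    - [0,[0,0,0],[0,0,0]]
    - [0,[0,0,0],[0,0,0]]
    - [0,[0,0,0],[0,0,0]]
    - [0,[0,0,0],[0,0,0]]
    - [0,[0,0,0],[0,0,0]]
    - [0,[0,0,0],[0,0,0]]

```text
clock: 5.8
tool_pos: [0.5743, 0.0168, 0.1018]
orientation: [179.9, -0.3, 38.5]
force: [0.4, 0.1, -0.1]
opening: 0.0592
```

```bash
python3 -c "
from h import *
delta([.5742,.0165,.082],38.4)
s=grab('side','4');crop(s,250,130,110,110,6,'pics/c4s.png')
uv,c=cloud(s)
m=(np.hypot(c[:,0]-.5743,c[:,1]-.0168)<.08)&(c[:,2]>.097)&(c[:,2]<.2)
d=(c[:,:2]-[.5743,.0168])@np.array([np.cos(np.radians(38.4)),np.sin(np.radians(38.4))])
for lo,hi in((.03,.08),(-.08,-.03)):
  k=m&(d>lo)&(d<hi); print(np.sort(c[k][:,2])[:15].round(3)); 
"
```

```text
t 5.8 pos [0.5743 0.0168 0.1018] [179.92  -0.33  38.49] F [ 0.4  0.1 -0.1] op 0.0592
shift [-0.0006 -0.0012 -0.079 ] turn [-0.0004  0.0008 -0.0002]
[0.131 0.134 0.134 0.134 0.135 0.135 0.136 0.137 0.137 0.138 0.14  0.141
 0.141 0.141 0.142]
[0.098 0.13  0.135 0.135 0.135 0.137 0.139 0.139 0.14  0.14  0.14  0.141
 0.142 0.142 0.143]
```

View pics/c4s.png

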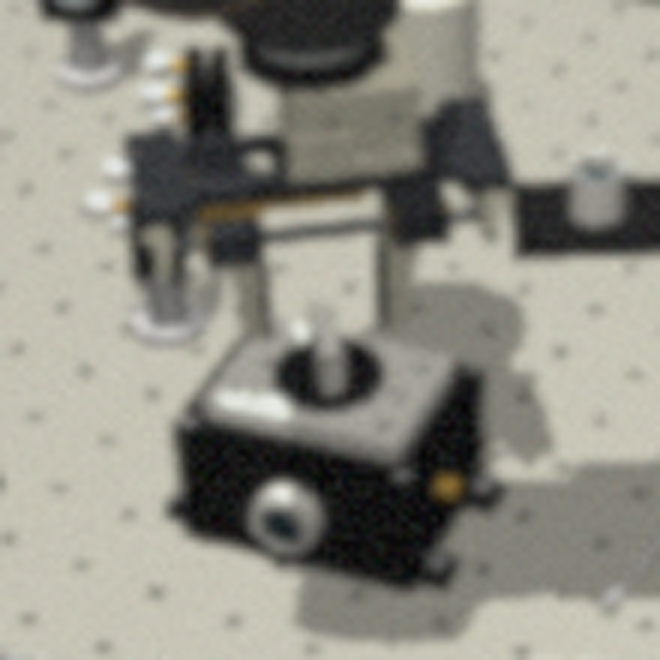

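The real fingertips are about 29 mm higher than the reported TCP (tips at z≈0.131 when it reports 0.102). I'll allow for that in z.

Request:
send_rows:
  commands:
    - [0,[0,0,-0.04],[-0.0004,0.0008,0]]
    - [0,[0,0,-0.04],[0,0,0]]
    - [0,[0,0,-0.02],[0,0,0]]
    - [0,[0,0,0],[0,0,0]]

```text
clock: 6.25
tool_pos: [0.5739, 0.0167, 0.0739]
orientation: [-180.0, 0.1, 38.5]
force: [0.3, 0.2, -0.1]
opening: 0.0871
```

```bash
python3 -c "
from h import *
delta([.5742,.0165,.0735],38.4)
s=grab('side','5')
uv,c=cloud(s)
m=(np.hypot(c[:,0]-.5743,c[:,1]-.0168)<.08)&(c[:,2]>.097)&(c[:,2]<.2)
d=(c[:,:2]-[.5743,.0168])@np.array([np.cos(np.radians(38.4)),np.sin(np.radians(38.4))])
for lo,hi in((.03,.08),(-.08,-.03)):
  k=m&(d>lo)&(d<hi); print(np.sort(c[k][:,2])[:15].round(3)); 
"
```

```text
t 6.25 pos [0.5739 0.0167 0.0739] [-1.7998e+02  6.0000e-02  3.8470e+01] F [ 0.3  0.2 -0.1] op 0.0871
shift [ 0.0013 -0.001  -0.0018] turn [ 0.     -0.0002 -0.0002]
[0.1   0.105 0.106 0.108 0.109 0.109 0.111 0.111 0.111 0.111 0.112 0.113
 0.113 0.113 0.117]
[0.098 0.098 0.103 0.104 0.105 0.107 0.108 0.108 0.109 0.109 0.109 0.111
 0.111 0.113 0.113]
```

Tips at about 0.103, as planned. Closing.

Request:
send_rows:
  commands:
    - [1,[0,0,0],[0,0,0]]
    - [1,[0,0,0],[0,0,0]]
    - [1,[0,0,0],[0,0,0]]
    - [1,[0,0,0],[0,0,0]]
    - [1,[0,0,0],[0,0,0]]
    - [1,[0,0,0],[0,0,0]]
    - [1,[0,0,0],[0,0,0]]
    - [1,[0,0,0],[0,0,0]]
    - [1,[0,0,0],[0,0,0]]
    - [1,[0,0,0],[0,0,0]]
    - [1,[0,0,0],[0,0,0]]
    - [1,[0,0,0],[0,0,0]]

```text
clock: 7.5
tool_pos: [0.5747, 0.0169, 0.0754]
orientation: [180.0, -0.0, 38.5]
force: [-0.1, 0.3, 0.0]
opening: 0.0117
```

```bash
python3 -c "
from h import *
delta([.5742,.0165,.0735],96.25)"
```

```text
t 7.5 pos [0.5747 0.0169 0.0754] [ 1.7997e+02 -4.0000e-02  3.8490e+01] F [-0.1  0.3  0. ] op 0.0117
shift [-0.0019 -0.0014 -0.0075] turn [-1.000e-04  1.000e-04  1.604e-01]
```

Request:
send_rows:
  commands:
    - [1,[0,0,0],[0,0,0.012]]
    - [1,[0,0,0],[0,0,0.012]]
    - [1,[0,0,0],[0,0,0.012]]

```text
clock: 7.8
tool_pos: [0.5745, 0.0166, 0.0754]
orientation: [180.0, -0.0, 51.8]
force: [0.4, -1.3, 0.9]
opening: 0.012
```

```bash
python3 -c "
from h import *
delta([.5742,.0165,.0735],96.25)"
```

```text
t 7.8 pos [0.5745 0.0166 0.0754] [ 1.7997e+02 -1.0000e-02  5.1820e+01] F [ 0.4 -1.3  0.9] op 0.012
shift [-0.0013 -0.0005 -0.0074] turn [-0.000e+00  1.000e-04  1.234e-01]
```

Request:
send_rows:
  commands:
    - [1,[0,0,0],[0,0,0.014]]
    - [1,[0,0,0],[0,0,0.014]]
    - [1,[0,0,0],[0,0,0.014]]
    - [1,[0,0,0],[0,0,0.014]]
    - [1,[0,0,0],[0,0,0.014]]
    - [1,[0,0,0],[0,0,0.014]]
    - [1,[0,0,0],[0,0,0.014]]

```text
clock: 8.5
tool_pos: [0.5746, 0.0157, 0.0754]
orientation: [180.0, 0.0, 88.6]
force: [-0.3, -1.2, -0.1]
opening: 0.0119
```

```bash
python3 -c "
from h import *
delta([.5742,.0165,.0735],96.25); print(sensors.get_obs()['moment'])"
```

```text
t 8.5 pos [0.5746 0.0157 0.0754] [1.7996e+02 5.0000e-02 8.8560e+01] F [-0.3 -1.2 -0.1] op 0.0119
shift [-0.0016  0.003  -0.0075] turn [0.0001 0.0001 0.0214]
[-0.29672947 -0.07232797  0.0051695 ]
```

Request:
send_rows:
  commands:
    - [1,[0,0.003,0],[0,0,0.01]]
    - [1,[0,0,0],[0,0,0.007]]
    - [1,[0,0,0],[0,0,0.003]]
    - [1,[0,0,0],[0,0,0.002]]
    - [1,[0,0,0],[0,0,0]]

```text
clock: 9.0
tool_pos: [0.5746, 0.0156, 0.0754]
orientation: [180.0, 0.1, 96.9]
force: [0.7, -0.8, -0.1]
opening: 0.012
```

```bash
python3 -c "
from h import *
delta([.5742,.0165,.0735],96.25); print(sensors.get_obs()['moment'])
s=grab('scene','6');crop(s,230,110,130,130,5,'pics/c6.png')
s=grab('side','6');crop(s,250,130,110,110,6,'pics/c6s.png')
s=grab('wrist','6')"
```

```text
t 9.0 pos [0.5746 0.0156 0.0754] [1.7998e+02 1.1000e-01 9.6900e+01] F [ 0.7 -0.8 -0.1] op 0.012
shift [-0.0016  0.0037 -0.0076] turn [ 0.0003  0.0001 -0.0018]
[-0.26331903 -0.02125501  0.02646125]
```

View pics/c6.png

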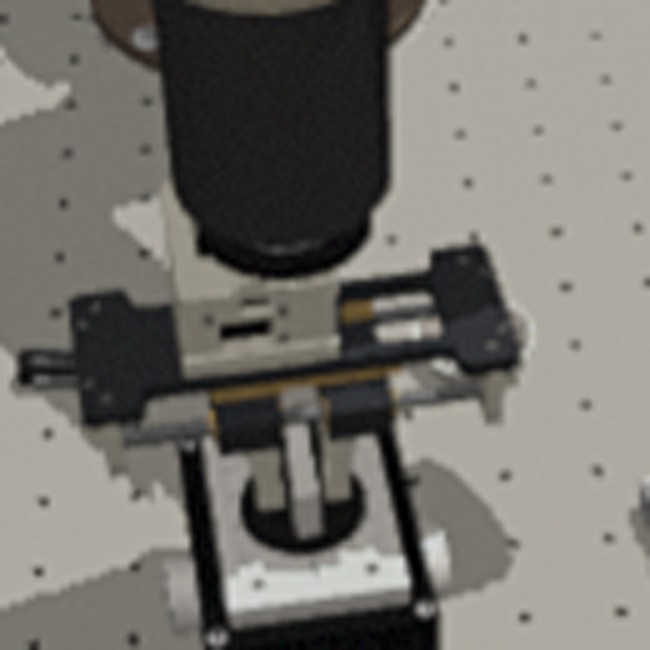

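View pics/wrist6.png

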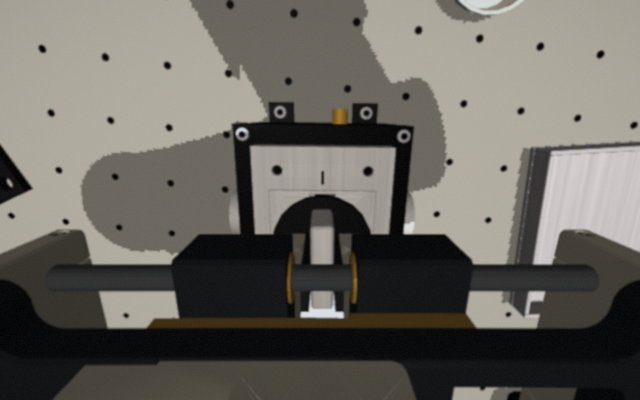

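Request:
send_rows:
  commands:
    - [1,[0,0.002,0.03],[0,0,0]]
    - [1,[0,0,0.04],[0,0,0]]
    - [1,[0,0,0.04],[0,0,0]]

```text
clock: 9.45
tool_pos: [0.5729, 0.0158, 0.103]
orientation: [-179.8, 0.1, 96.8]
force: [0.3, -0.1, -1.5]
opening: 0.0118
```

```bash
python3 -c "
from h import *
delta([.5742,.0165,.1335],96.25)"
```

```text
t 9.45 pos [0.5729 0.0158 0.103 ] [-1.7979e+02  1.3000e-01  9.6820e+01] F [ 0.3 -0.1 -1.5] op 0.0118
shift [0.005  0.0027 0.122 ] turn [ 0.0004 -0.0005 -0.0016]
```

Request:
send_rows:
  commands:
    - [1,[0.003,0,0.06],[0,0,0]]
    - [1,[0,0,0.06],[0,0,0]]
    - [1,[0,0.06,0.03],[0,0,0]]
    - [1,[0,0.1,0],[0,0,0]]
    - [1,[0,0.13,0],[0,0,0]]
    - [1,[0,0.13,0],[0,0,0]]
    - [1,[0,0.13,0],[0,0,0]]
    - [1,[0,0.13,0],[0,0,0]]
    - [1,[0,0.13,0],[0,0,0]]
    - [1,[0,0.1,0],[0,0,0]]
    - [1,[0,0.05,0],[0,0,0]]
    - [1,[0,0,0],[0,0,0]]

```text
clock: 10.65
tool_pos: [0.573, 0.273, 0.1529]
orientation: [179.6, -0.2, 96.8]
force: [0.6, -0.1, -1.7]
opening: 0.0118
```

```bash
python3 -c "
from h import *
delta([.5737,.2712,.0064],96.25)"
```

```text
t 10.65 pos [0.573  0.273  0.1529] [179.58  -0.25  96.76] F [ 0.6 -0.1 -1.7] op 0.0118
shift [ 0.0029 -0.0074 -0.5862] turn [-0.0008  0.0011 -0.0014]
```

Request:
send_rows:
  commands:
    - [1,[0,0,-0.06],[-0.0008,0.001,0]]
    - [1,[0,0,-0.09],[0,0,0]]
    - [1,[0,0,-0.09],[0,0,0]]
    - [1,[0,0,-0.09],[0,0,0]]
    - [1,[0,0,-0.09],[0,0,0]]
    - [1,[0,0,-0.06],[0,0,0]]
    - [1,[0,0,0],[0,0,0]]
    - [1,[0,0,0],[0,0,0]]

```text
clock: 11.45
tool_pos: [0.5704, 0.2652, 0.0242]
orientation: [-179.7, 0.2, 96.4]
force: [0.8, 0.4, -2.3]
opening: 0.0119
```

```bash
python3 -c "
from h import *
delta([.5737,.2712,.0064],96.25)
s=grab('side','7');crop(s,190,150,150,130,5,'pics/c7.png')
"
```

```text
t 11.45 pos [0.5704 0.2652 0.0242] [-1.7968e+02  1.6000e-01  9.6360e+01] F [ 0.8  0.4 -2.3] op 0.0119
shift [ 0.0132  0.0239 -0.071 ] turn [ 0.0005 -0.0008 -0.0003]
```

View pics/c7.png

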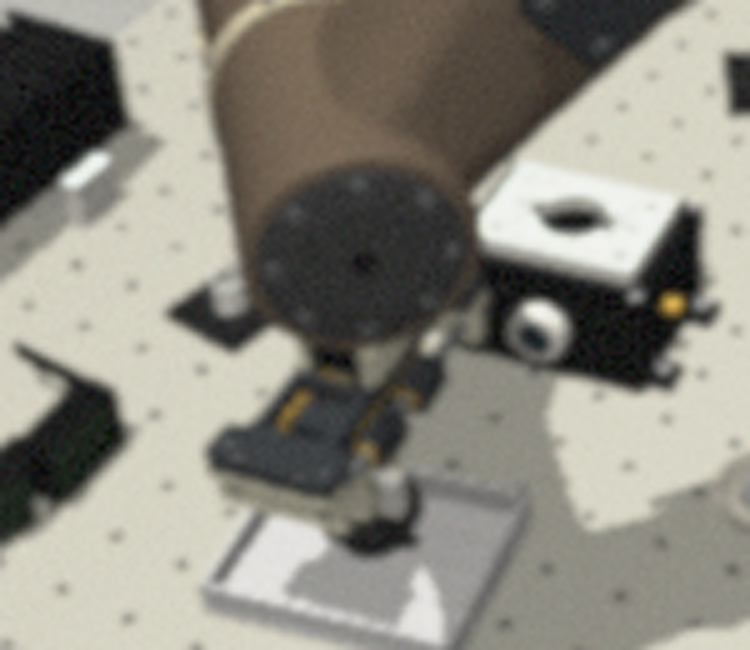

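Request:
send_rows:
  commands:
    - [1,[0.005,0.01,-0.03],[0,0,0]]
    - [1,[0,0,-0.02],[0,0,0]]
    - [1,[0,0,0],[0,0,0]]

```text
clock: 11.8
tool_pos: [0.573, 0.2684, 0.0129]
orientation: [-179.9, 0.0, 96.3]
force: [0.1, -0.2, -1.9]
opening: 0.0119
```

```bash
python3 -c "
from h import *
delta([.5737,.2712,.0064],96.25)
"
```

```text
t 11.8 pos [0.573  0.2684 0.0129] [-1.7986e+02  3.0000e-02  9.6330e+01] F [ 0.1 -0.2 -1.9] op 0.0119
shift [ 0.003   0.0112 -0.0262] turn [ 0.0001 -0.0004 -0.0002]
```

Request:
send_rows:
  commands:
    - [1,[0,0,-0.014],[0,0,0]]
    - [1,[0,0,-0.006],[0,0,0]]
    - [1,[0,0,-0.005],[0,0,0]]

```text
clock: 12.1
tool_pos: [0.5734, 0.269, 0.0071]
orientation: [-179.9, -0.0, 96.4]
force: [0.6, -0.3, -2.1]
opening: 0.012
```

```bash
python3 -c "
from h import *
delta([.5737,.2712,.0064],96.25)
"
```

```text
t 12.1 pos [0.5734 0.269  0.0071] [-1.7994e+02 -2.0000e-02  9.6360e+01] F [ 0.6 -0.3 -2.1] op 0.012
shift [ 0.001   0.0088 -0.0029] turn [-0.     -0.0002 -0.0003]
```

Request:
send_rows:
  commands:
    - [1,[0,0,-0.006],[0,0,0]]
    - [1,[0,0,-0.004],[0,0,0]]

```text
clock: 12.3
tool_pos: [0.5734, 0.269, 0.0064]
orientation: [-180.0, 0.0, 96.4]
force: [-4.8, -0.8, 9.2]
opening: 0.0119
```

Request:
send_rows:
  commands:
    - [0.7,[0,0,0],[0,0,0]]
    - [0.6,[0,0,0],[0,0,0]]
    - [0.6,[0,0,0],[0,0,0]]
    - [0.6,[0,0,0],[0,0,0]]

```text
clock: 12.7
tool_pos: [0.5742, 0.2697, 0.0074]
orientation: [179.9, -0.1, 96.4]
force: [-0.7, 0.2, 0.6]
opening: 0.0338
```

```bash
python3 -c "
from h import *
delta([.5737,.2712,.0064],96.25)
s=grab('scene','8');crop(s,330,130,120,120,5,'pics/c8.png')
"
```

```text
t 12.7 pos [0.5742 0.2697 0.0074] [ 1.7992e+02 -6.0000e-02  9.6440e+01] F [-0.7  0.2  0.6] op 0.0338
shift [-0.0018  0.0061 -0.0039] turn [-0.0002  0.0002 -0.0005]
```

View pics/c8.png

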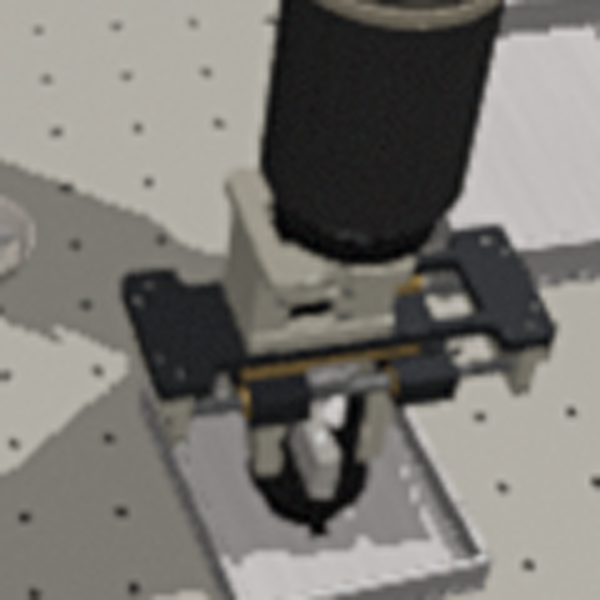

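Request:
send_rows:
  commands:
    - [0.6,[0,0,0.03],[0,0,0]]
    - [0.6,[0,0,0.06],[0,0,0]]
    - [0.6,[0,0,0.1],[0,0,0]]
    - [0.6,[0,0,0.15],[0,0,0]]
    - [0,[0,-0.03,0.15],[0,0,0]]
    - [0,[0,-0.1,0.1],[0,0,0]]
    - [0,[0,-0.15,0.03],[0,0,0]]
    - [0,[0,-0.15,0],[0,0,0]]
    - [0,[0,-0.15,0],[0,0,0]]
    - [0,[0,-0.15,0],[0,0,0]]
    - [0,[0,0,0],[0,0,0]]

```text
clock: 13.85
tool_pos: [0.5733, 0.0811, 0.1743]
orientation: [179.6, 0.0, 96.7]
force: [0.4, -1.1, -0.4]
opening: 0.0844
```

```bash
python3 -c "
from h import *
delta([.57,-.311,.18],96.25)
s=grab('scene','9');crop(s,340,180,100,90,7,'pics/c9.png')
s=load('scene0.npz');uv,c=cloud(s)
r=np.hypot(c[:,0]-.569,c[:,1]+.311)
m=(c[:,2]>.05)&(r<.22)
import collections
for a in range(-180,180,20):
  th=np.degrees(np.arctan2(c[:,1]+.311,c[:,0]-.569)); k=m&(th>=a)&(th<a+20)
  if k.sum(): print(a,k.sum(),r[k].min().round(3),c[k][:,2].max().round(3))
"
```

```text
t 13.85 pos [0.5733 0.0811 0.1743] [179.65   0.    96.67] F [ 0.4 -1.1 -0.4] op 0.0844
shift [-0.0132 -1.5683  0.0227] turn [-0.0001  0.001  -0.0012]
-140 407 0.141 0.587
-120 397 0.146 0.595
-40 403 0.139 0.172
-20 871 0.141 0.179
```

View pics/c9.png

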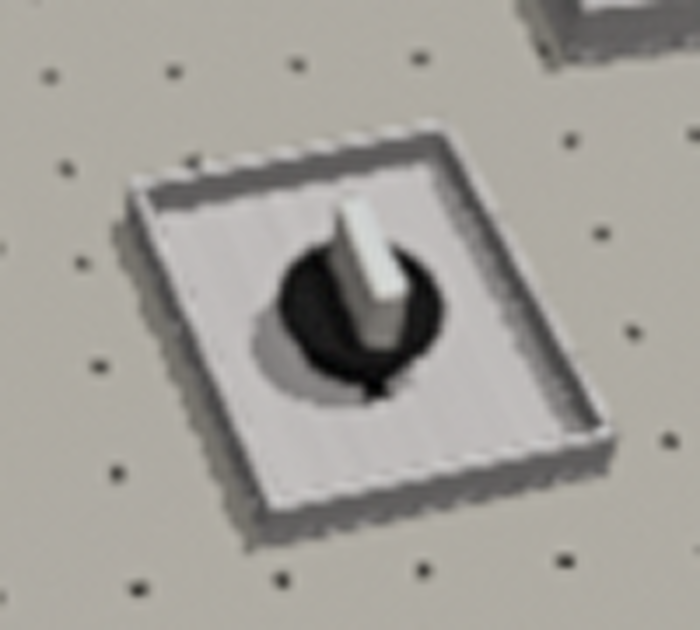

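Request:
send_rows:
  commands:
    - [0,[0,-0.08,0.005],[0,0,0]]
    - [0,[0,-0.15,0.005],[0,0,0]]
    - [0,[0,-0.17,0.005],[0,0,0]]
    - [0,[0,-0.17,0],[0,0,0]]
    - [0,[0,-0.17,0],[0,0,0]]
    - [0,[0,-0.17,0],[0,0,0]]
    - [0,[0,-0.17,0],[0,0,0]]
    - [0,[0,-0.17,0],[0,0,0]]
    - [0,[0,-0.15,0],[0,0,0]]
    - [0,[0,-0.1,0],[0,0,0]]
    - [0,[0,0,0],[0,0,0]]
    - [0,[0,0,0],[0,0,0]]

```text
clock: 15.1
tool_pos: [0.5777, -0.2982, 0.1817]
orientation: [179.3, -0.0, 97.3]
force: [-0.3, 0.9, -0.2]
opening: 0.0878
```

```bash
python3 -c "
from h import *
delta([.569,-.311,.1],96.25)
s=grab('wrist','10')
P=[[0.54543281,-0.35589047,0.008],[0.51868835,-0.30960488,0.008],[0.59422205,-0.26556676,0.008],[0.62124145,-0.31140869,0.008]]
print(proj(s,P))
crop(s,210,80,220,160,3.6,'pics/c10.png') 
"
```

```text
t 15.1 pos [ 0.5777 -0.2982  0.1817] [ 1.7932e+02 -3.0000e-02  9.7250e+01] F [-0.3  0.9 -0.2] op 0.0878
shift [-0.0348 -0.0513 -0.3269] turn [-0.0003  0.0019 -0.0028]
[[277.23539544 145.01509947]
 [317.67120974 127.56335386]
 [344.57731304 192.50296185]
 [306.54407943 208.07499778]]
```

View pics/wrist10.png

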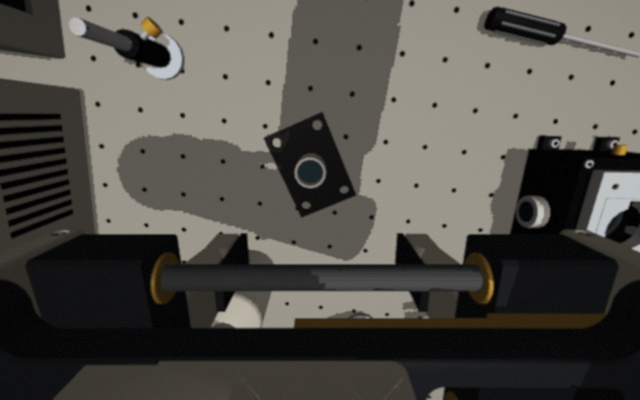

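```bash
python3 -c "
from h import *
s=load('wrist10.npz')
crop(s,255,105,110,120,5,'pics/c10.png') 
"
```

```text
(no output)
```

View pics/c10.png

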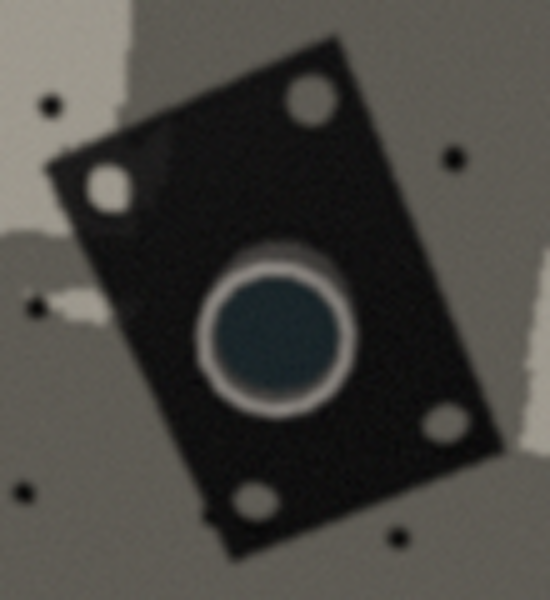

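```bash
python3 -c "
from h import *
s=load('wrist10.npz')
f=lambda l:(np.array(l,float)+.5)/5-.5+[255,105]
h=atz(s,f([(110,189),(312,100),(446,424),(257,501)]),.006);print(h,h.mean(0),[np.linalg.norm(h[i]-h[i-1]) for i in range(4)])
a=h[3]-h[0]+h[2]-h[1];print(np.degrees(np.arctan2(a[1],a[0])))
k=atz(s,f([(48,165),(336,38),(503,452),(234,560)]),.008);print(k.mean(0),[np.linalg.norm(k[i]-k[i-1]) for i in range(4)])
print('tube',atz(s,f([(276,339)]),.044))
"
```

```text
[[ 0.54263419 -0.3571959   0.006     ]
 [ 0.51546455 -0.31084473  0.006     ]
 [ 0.59079732 -0.26694088  0.006     ]
 [ 0.61754251 -0.31264087  0.006     ]] [ 0.56660964 -0.3119056   0.006     ] [np.float64(0.08715736820071639), np.float64(0.05372727130416774), np.float64(0.08719274761734629), np.float64(0.052950868494450645)]
30.488705896287158
[ 0.56720111 -0.31188484  0.008     ] [np.float64(0.11016049888190793), np.float64(0.0755502812999452), np.float64(0.11007801108649044), np.float64(0.07547588460963721)]
tube [[ 0.56666132 -0.31207644  0.044     ]]
```

Request:
send_rows:
  commands:
    - [0,[-0.02,-0.025,-0.06],[-0.0003,0.0019,0]]
    - [0,[-0.024,-0.03,-0.12],[0,0,0]]
    - [0,[0,0,-0.12],[0,0,0]]
    - [0,[0,0,-0.12],[0,0,0]]
    - [0,[0,0,-0.1],[0,0,0]]
    - [0,[0,0,0],[0,0,0]]
    - [0,[0,0,0],[0,0,0]]

```text
clock: 15.85
tool_pos: [0.5665, -0.3047, 0.0463]
orientation: [-179.9, -0.0, 97.9]
force: [0.5, 0.3, 1.8]
opening: 0.0877
```

```bash
python3 -c "
from h import *
delta([.5667,-.312,-.016],97)"
```

```text
t 15.85 pos [ 0.5665 -0.3047  0.0463] [-1.7991e+02 -1.0000e-02  9.7860e+01] F [0.5 0.3 1.8] op 0.0877
shift [ 0.0007 -0.0291 -0.2492] turn [ 0.     -0.0002 -0.0024]
```

Request:
send_rows:
  commands:
    - [0,[0,-0.029,-0.05],[0,0,0]]
    - [0,[0,0,-0.08],[0,0,0]]
    - [0,[0,0,-0.06],[0,0,0]]
    - [0,[0,0,0],[0,0,0]]
    - [0,[0,0,0],[0,0,0]]

```text
clock: 16.35
tool_pos: [0.5709, -0.3136, 0.002]
orientation: [179.6, 0.2, 98.0]
force: [0.0, 0.5, 0.6]
opening: 0.0876
```

```bash
python3 -c "
from h import *
delta([.5667,-.312,-.016],97)"
```

```text
t 16.35 pos [ 0.5709 -0.3136  0.002 ] [179.61   0.23  98.03] F [0.  0.5 0.6] op 0.0876
shift [-0.0168  0.0064 -0.0718] turn [ 0.0005  0.0012 -0.0029]
```

Request:
send_rows:
  commands:
    - [0,[-0.017,0.006,-0.03],[0.0005,0.0012,0]]
    - [0,[0,0,-0.03],[0,0,0]]
    - [0,[0,0,0],[0,0,0]]
    - [0,[0,0,0],[0,0,0]]

```text
clock: 16.75
tool_pos: [0.568, -0.3127, -0.0115]
orientation: [179.8, 0.1, 98.0]
force: [0.4, -0.3, -0.5]
opening: 0.0876
```

```bash
python3 -c "
from h import *
delta([.5667,-.312,-.016],98)
s=grab('side','11');crop(s,305,110,90,80,7,'pics/c11.png')"
```

```text
t 16.75 pos [ 0.568  -0.3127 -0.0115] [1.7983e+02 7.0000e-02 9.8050e+01] F [ 0.4 -0.3 -0.5] op 0.0876
shift [-0.005   0.0029 -0.0179] turn [ 0.0001  0.0005 -0.0001]
```

View pics/c11.png

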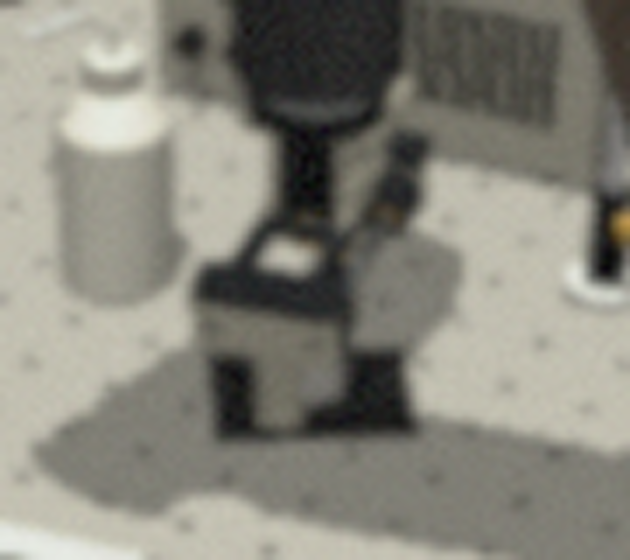

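Request:
send_rows:
  commands:
    - [0,[-0.004,0.002,-0.014],[0.0002,0.0006,0]]
    - [0,[0,0,0],[0,0,0]]
    - [1,[0,0,0],[0,0,0]]
    - [1,[0,0,0],[0,0,0]]
    - [1,[0,0,0],[0,0,0]]
    - [1,[0,0,0],[0,0,0]]
    - [1,[0,0,0],[0,0,0]]
    - [1,[0,0,0],[0,0,0]]
    - [1,[0,0,0],[0,0,0]]
    - [1,[0,0,0],[0,0,0]]
    - [1,[0,0,0],[0,0,0]]

```text
clock: 17.9
tool_pos: [0.5674, -0.3123, -0.0146]
orientation: [180.0, -0.0, 98.1]
force: [0.9, 0.0, -0.4]
opening: 0.0354
```

```bash
python3 -c "
from h import *
delta([.5667,-.312,-.016],98)"
```

```text
t 17.9 pos [ 0.5674 -0.3123 -0.0146] [ 1.7999e+02 -1.0000e-02  9.8060e+01] F [ 0.9  0.  -0.4] op 0.0354
shift [-0.0027  0.0012 -0.0057] turn [-0.      0.     -0.0002]
```

Request:
send_rows:
  commands:
    - [1,[0,0,0.03],[0,0,0]]
    - [1,[0,0,0.06],[0,0,0]]
    - [1,[0,0,0.1],[0,0,0]]
    - [1,[0,0,0.12],[0,0,0]]
    - [1,[0,0,0.12],[0,0,0]]
    - [1,[0,0,0.12],[0,0,0]]
    - [1,[0,0,0.1],[0,0,0]]
    - [1,[0,0,0.06],[0,0,0]]
    - [1,[0,0,0],[0,0,0]]
    - [1,[0,0,0],[0,0,0]]

```text
clock: 18.9
tool_pos: [0.5607, -0.3096, 0.1681]
orientation: [-179.5, -0.4, 97.9]
force: [0.3, 0.3, -3.0]
opening: 0.0357
```

```bash
python3 -c "
from h import *
delta([.5742,.0165,.185],73.8)
s=grab('wrist','12')"
```

```text
t 18.9 pos [ 0.5607 -0.3096  0.1681] [-179.51   -0.38   97.93] F [ 0.3  0.3 -3. ] op 0.0357
shift [0.0541 1.3043 0.0677] turn [-0.0011 -0.0013 -0.067 ]
```

View pics/wrist12.png

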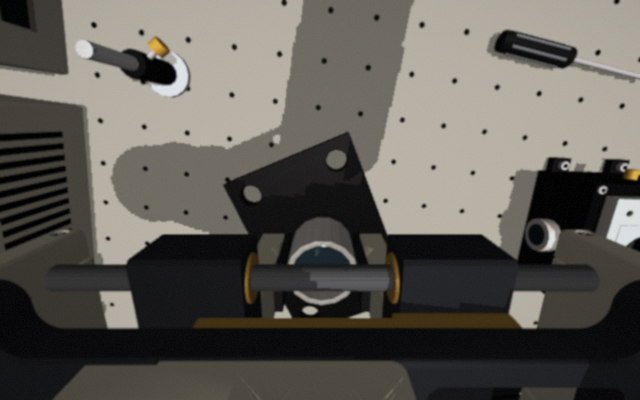

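```bash
cat >> h.py <<'E'
def tool(o=None):
    o=o or sensors.get_obs(); return o["tool_pos"],R.from_euler('xyz',o["orientation"],degrees=True).as_matrix()
E
python3 -c "
from h import *
s=load('wrist12.npz')
crop(s,210,110,200,140,4,'pics/c12.png')
"
```

```text
(no output)
```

View pics/c12.png

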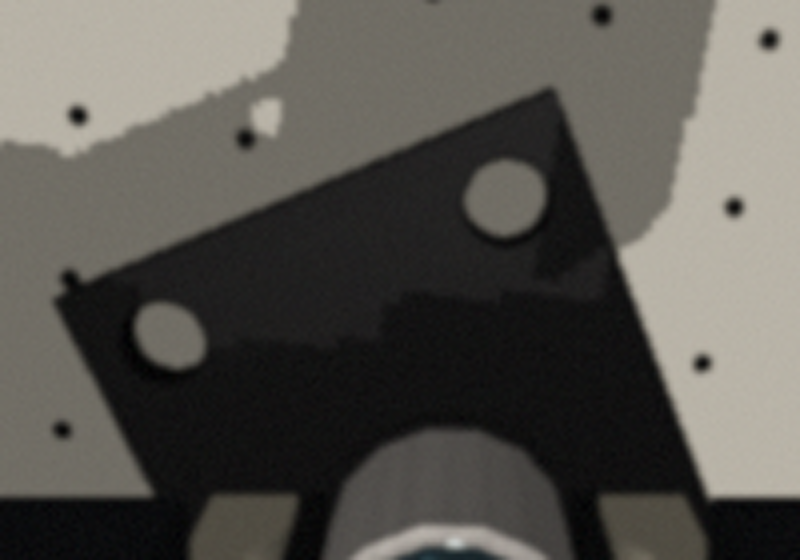

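```bash
python3 -c "
from h import *
s=load('wrist12.npz')
f=lambda l:(np.array(l,float)+.5)/4-.5+[210,110]
zt=.1681+.0146+.008
p,T=tool()
for z in (zt,):
  h=atz(s,f([(167,338),(506,200),(58,299),(553,88)]),z); print(h.round(4),np.linalg.norm(h[1]-h[0]),np.linalg.norm(h[3]-h[2]))
  d=h[1]-h[0];print(np.degrees(np.arctan2(d[1],d[0]))-90)
  d=h[3]-h[2];y=np.degrees(np.arctan2(d[1],d[0]))-90;print(y)
  for yy,m,L in((y,(h[0]+h[1])/2,.044),(y,(h[2]+h[3])/2,.056)):
    a=np.radians(yy+0);c=m[:2]+L*np.array([np.cos(a),np.sin(a)]); print('centre',c,'minus tcp',c-p[:2])
print(p)
uv,c=cloud(s);k=(np.abs(uv-[300,200]).max(1)<12);print(np.median(c[k],0),zt)
"
```

```text
[[ 0.5351 -0.3534  0.1907]
 [ 0.5086 -0.3079  0.1907]
 [ 0.5315 -0.3692  0.1907]
 [ 0.4926 -0.3038  0.1907]] 0.05264360528899659 0.0760452939609251
30.19977092878213
30.73016532634709
centre [ 0.5596754  -0.30813568] minus tcp [-0.00106108  0.00159092]
centre [ 0.56018975 -0.30790976] minus tcp [-0.00054673  0.00181684]
[ 0.56073648 -0.3097266   0.16800727]
[ 0.53505878 -0.32514417  0.18947614] 0.1907
```

Request:
send_rows:
  commands:
    - [1,[0.006,0.05,0.02],[-0.001,-0.0013,-0.007]]
    - [1,[0.006,0.1,0.01],[0,0,-0.0075]]
    - [1,[0.006,0.13,0],[0,0,-0.0075]]
    - [1,[0.006,0.15,0],[0,0,-0.0075]]
    - [1,[0.006,0.15,0],[0,0,-0.0075]]
    - [1,[0.006,0.15,0],[0,0,-0.0075]]
    - [1,[0.006,0.15,0],[0,0,-0.0075]]
    - [1,[0.006,0.15,0],[0,0,-0.0075]]
    - [1,[0.006,0.13,0],[0,0,-0.0075]]
    - [1,[0,0.1,0],[0,0,0]]
    - [1,[0,0,0],[0,0,0]]
    - [1,[0,0,0],[0,0,0]]

```text
clock: 20.15
tool_pos: [0.5627, 0.0171, 0.1564]
orientation: [-178.3, 0.3, 72.6]
force: [0.1, -0.5, -2.9]
opening: 0.0353
```

```bash
python3 -c "
from h import *
delta([.5746,.015,.14],73.8)"
```

```text
t 20.15 pos [0.5627 0.0171 0.1564] [-178.32    0.3    72.56] F [ 0.1 -0.5 -2.9] op 0.0353
shift [ 0.0474 -0.0084 -0.0656] turn [-0.0006 -0.0047  0.0035]
```

Request:
send_rows:
  commands:
    - [1,[0.047,-0.008,-0.02],[-0.0006,-0.0047,0.0035]]
    - [1,[0,0,0],[0,0,0]]
    - [1,[0,0,0],[0,0,0]]
    - [1,[0,0,0],[0,0,0]]

```text
clock: 20.55
tool_pos: [0.5725, 0.0126, 0.1488]
orientation: [-179.7, 0.2, 73.7]
force: [-1.0, 0.3, -3.8]
opening: 0.0351
```

```bash
python3 -c "
from h import *
delta([.5746,.015,.14],73.8)
s=grab('wrist','13')
crop(s,210,90,200,150,4,'pics/c13.png')
s=grab('scene','13');crop(s,240,150,100,100,6,'pics/c13s.png')"
```

```text
t 20.55 pos [0.5725 0.0126 0.1488] [-179.72    0.19   73.67] F [-1.   0.3 -3.8] op 0.0351
shift [ 0.0084  0.0096 -0.035 ] turn [ 0.0003 -0.0009  0.0004]
```

View pics/c13.png

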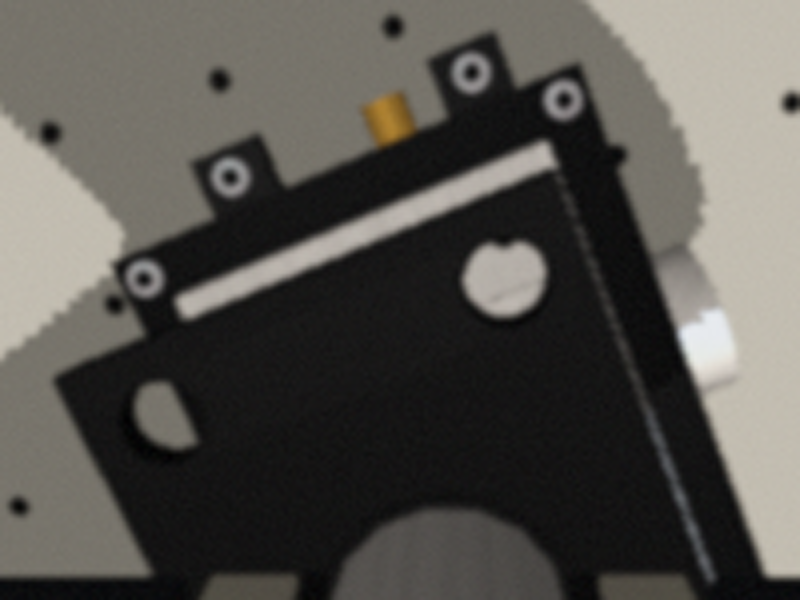

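View pics/c13s.png

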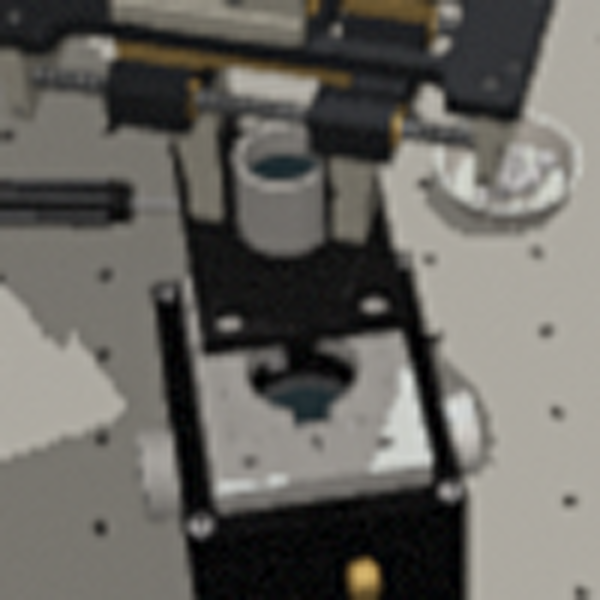

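```bash
cat >> h.py <<'E'
def platefix(s,uv,p,zoff=.0226,flip=-1):
    h=atz(s,uv,p[2]+zoff); d=h[1]-h[0]; y=np.degrees(np.arctan2(d[1],d[0]))-90
    a=np.radians(y); c=(h[0]+h[1])[:2]/2-flip*.044*np.array([np.cos(a),np.sin(a)])
    print("spacing",np.linalg.norm(d).round(4),"yaw",y.round(2),"centre",c.round(4),"minus tcp",(c-p[:2]).round(4)); return c,y
E
python3 -c "
from h import *
p,T=tool()
f=lambda l,k,u,v:(np.array(l,float)+.5)/k-.5+[u,v]
s=load('wrist13.npz'); platefix(s,f([(165,415),(505,280)],4,210,90),p)
s=load('scene13.npz'); platefix(s,f([(229,323),(375,305)],6,240,150),p,flip=1)
t=atz(s,f([(249,462),(386,442)],6,240,150),.092);print(t)
"
```

```text
spacing 0.0526 yaw 5.53 centre [0.5715 0.0139] minus tcp [-0.0012  0.0011]
spacing 0.054 yaw 5.39 centre [0.5764 0.0138] minus tcp [0.0036 0.0011]
[[ 0.62171206 -0.00620805  0.092     ]
 [ 0.61547325  0.04729605  0.092     ]]
```

```bash
python3 -c "
from h import *
p,T=tool();print(p)
s=grab('side','13');crop(s,250,120,120,110,6,'pics/c13d.png')
f=lambda l,k,u,v:(np.array(l,float)+.5)/k-.5+[u,v]
s=load('scene13.npz');uv,c=cloud(s)
g=f([(290,300),(300,325),(225,270),(375,265)],6,240,150)
for q in g: k=np.abs(uv-q).max(1)<2.1; print(np.median(c[k],0).round(4))
q=f([(300,470)],6,240,150)[0];k=np.abs(uv-q).max(1)<2.1; print('flange',np.median(c[k],0).round(4))
s=load('wrist13.npz');uv,c=cloud(s)
for q in f([(300,400),(400,360),(300,500),(630,500)],4,210,90): k=np.abs(uv-q).max(1)<4; print('w',np.median(c[k],0).round(4))
for q in f([(300,263),(450,200)],4,210,90): k=np.abs(uv-q).max(1)<1.1; print('wflange',np.median(c[k],0).round(4))
"
```

```text
[0.57272979 0.01276757 0.14898548]
[0.6109 0.0138 0.1699]
[0.6226 0.0168 0.1693]
[ 0.5935 -0.0104  0.1702]
[0.5943 0.0458 0.17  ]
flange [0.6276 0.0131 0.0924]
w [0.5338 0.0026 0.1705]
w [0.5322 0.0183 0.1703]
w [ 0.5483 -0.0022  0.1703]
w [0.5623 0.0452 0.17  ]
wflange [ 0.5217 -0.0041  0.0904]
wflange [0.5179 0.0301 0.0913]
```

View pics/c13d.png

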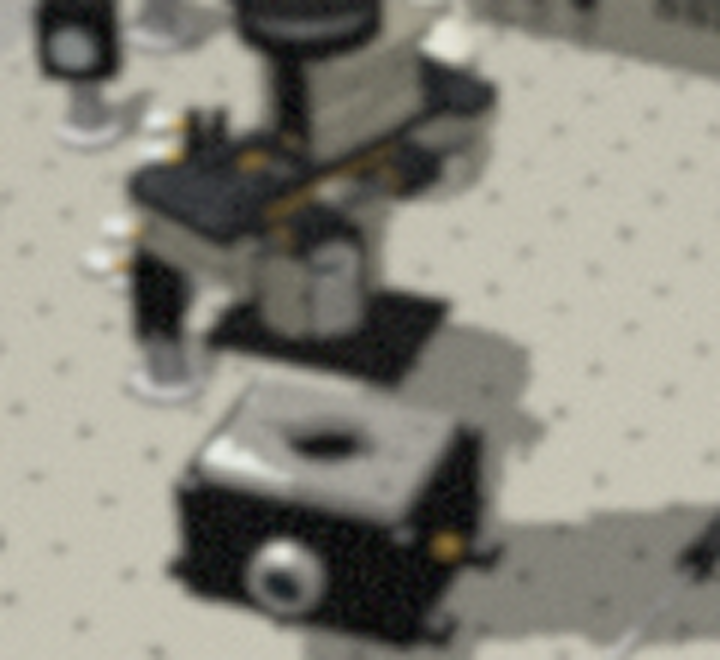

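```bash
python3 -c "
from h import *
p,T=tool()
f=lambda l,k,u,v:(np.array(l,float)+.5)/k-.5+[u,v]
s=load('wrist13.npz'); platefix(s,f([(165,415),(505,280)],4,210,90),p,.0212)
s=load('scene13.npz'); platefix(s,f([(229,323),(375,305)],6,240,150),p,.0172,flip=1)
c=s['color'];
# plate near corner check
print(atz(s,f([(290,142)],6,240,150),p[2]+.0212+.036), 'tube rim')
s=load('wrist12.npz'); 
s0=load('scene0.npz'); h=atz(s0,f([(147,210),(325,130),(441,328),(258,416)],9,130,210),.004);print('scene0 plate',h.mean(0))
"
```

```text
spacing 0.053 yaw 5.53 centre [0.5718 0.0137] minus tcp [-0.0012  0.0008]
spacing 0.0544 yaw 5.39 centre [0.5713 0.0138] minus tcp [-0.0016  0.0008]
[[0.56455492 0.01673832 0.20630821]] tube rim
scene0 plate [ 0.56655391 -0.31216061  0.004     ]
```

Request:
send_rows:
  commands:
    - [1,[0.012,0.012,-0.05],[0.0003,-0.0009,0.002]]
    - [1,[0,0,-0.08],[0,0,0]]
    - [1,[0,0,-0.03],[0,0,0]]
    - [1,[0,0,0],[0,0,0]]
    - [1,[0,0,0],[0,0,0]]

```text
clock: 21.2
tool_pos: [0.577, 0.0157, 0.1102]
orientation: [179.8, -0.1, 74.4]
force: [0.1, 0.2, -2.9]
opening: 0.0357
```

```bash
python3 -c "
from h import *
delta([.5755,.0156,.091],74.4)"
```

```text
t 21.2 pos [0.577  0.0157 0.1102] [ 1.798e+02 -1.100e-01  7.439e+01] F [ 0.1  0.2 -2.9] op 0.0357
shift [-0.0062 -0.0003 -0.0769] turn [-0.0002  0.0006  0.    ]
```

Request:
send_rows:
  commands:
    - [1,[-0.004,0,-0.03],[-0.0002,0.0006,0]]
    - [1,[0,0,-0.03],[0,0,0]]
    - [1,[0,0,0],[0,0,0]]
    - [1,[0,0,0],[0,0,0]]

```text
clock: 21.6
tool_pos: [0.577, 0.0159, 0.0958]
orientation: [179.9, -0.0, 74.4]
force: [0.1, -0.5, -3.1]
opening: 0.0355
```

```bash
python3 -c "
from h import *
delta([.5755,.0156,.091],74.4)"
```

```text
t 21.6 pos [0.577  0.0159 0.0958] [ 1.7987e+02 -5.0000e-02  7.4400e+01] F [ 0.1 -0.5 -3.1] op 0.0355
shift [-0.0061 -0.0013 -0.0191] turn [-0.      0.0004  0.    ]
```

Request:
send_rows:
  commands:
    - [1,[-0.006,-0.001,-0.012],[0,0.0004,0]]
    - [1,[0,0,0],[0,0,0]]
    - [1,[0,0,0],[0,0,0]]

```text
clock: 21.9
tool_pos: [0.5757, 0.0157, 0.0929]
orientation: [180.0, -0.0, 74.4]
force: [-1.1, -1.0, -2.9]
opening: 0.0352
```

```bash
python3 -c "
from h import *
delta([.5755,.0156,.091],74.4)
s=grab('wrist','14')
crop(s,210,90,200,150,4,'pics/c14.png')
s=grab('scene','14');crop(s,240,150,100,100,6,'pics/c14s.png')
s=grab('side','14');crop(s,250,130,120,100,6,'pics/c14d.png')"
```

```text
t 21.9 pos [0.5757 0.0157 0.0929] [ 1.7999e+02 -2.0000e-02  7.4410e+01] F [-1.1 -1.  -2.9] op 0.0352
shift [-0.0006 -0.0003 -0.0076] turn [-0.  0. -0.]
```

View pics/c14.png

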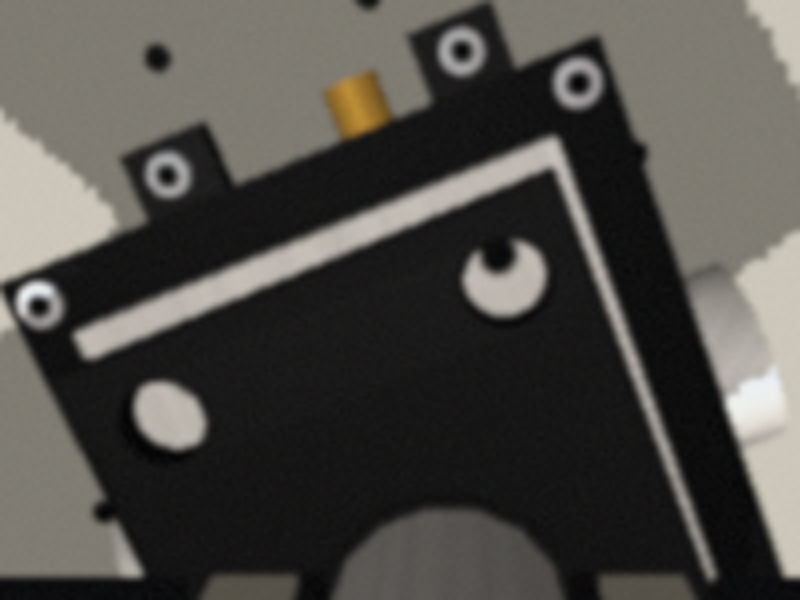

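View pics/c14s.png

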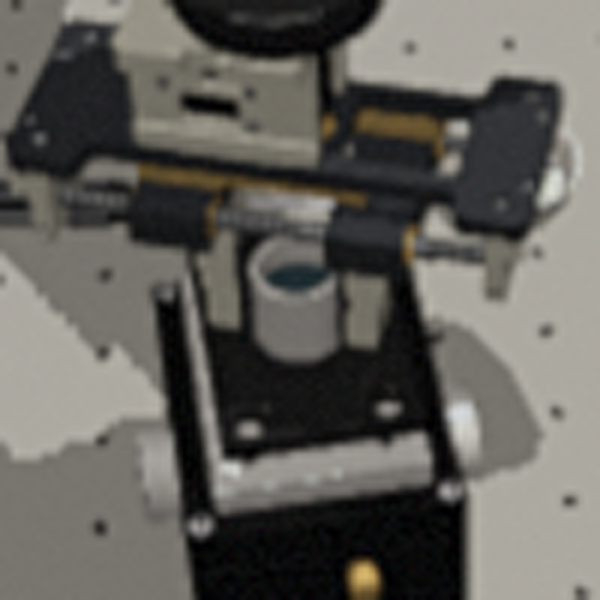

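View pics/c14d.png

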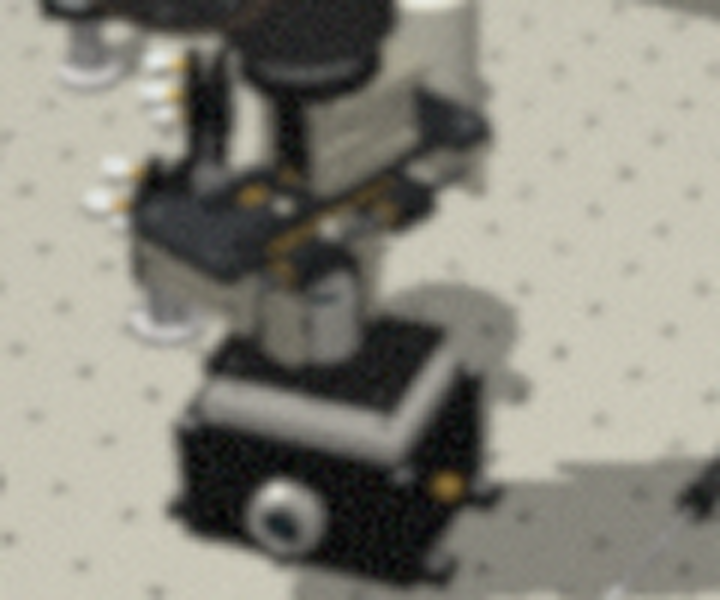

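```bash
python3 -c "
from h import *
p,T=tool()
f=lambda l,k,u,v:(np.array(l,float)+.5)/k-.5+[u,v]
s=load('wrist14.npz'); print(p,s['xyz'])
platefix(s,f([(165,416),(505,278)],4,210,90),p,.0212)
t=np.array([[0.5337,-.0150,.092],[.5278,.0383,.092]]);print('tapped px',(proj(s,t)-[210,90]+.5)*4-.5)
print(atz(s,f([(499,255)],4,210,90),.092))
a=np.radians(6.25);ex=np.array([np.cos(a),np.sin(a)]);ey=np.array([-ex[1],ex[0]]);c0=np.array([.5743,.0165])
for z in(.092+.012,.112):print('ideal hole px',[((proj(s,[np.r_[c0-.044*ex+k*.027*ey,z]])-[210,90]+.5)*4-.5).round(1) for k in(-1,1)])
# flange corner edges -x
e=atz(s,f([(86,360),(75,335),(557,137)],4,210,90),.092);print(e)
print('ideal',[c0-.058*ex+k*.042*ey for k in(-1,1)])
uv,c=cloud(s)
for q in f([(300,400),(400,360),(300,500),(600,400)],4,210,90): k=np.abs(uv-q).max(1)<4; print('w',np.median(c[k],0).round(4))
s=load('scene14.npz'); platefix(s,f([(250,430),(389,409)],6,240,150),p,.0172,flip=1)
uv,c=cloud(s)
for q in f([(310,410),(290,385)],6,240,150): k=np.abs(uv-q).max(1)<2.1; print('s',np.median(c[k],0).round(4))
for q in f([(320,468),(217,420)],6,240,150): k=np.abs(uv-q).max(1)<1.1; print('fl',np.median(c[k],0).round(4))
"
```

```text
[0.57556843 0.01568506 0.09289629] [0.50345464 0.03687861 0.27748332]
spacing 0.0532 yaw 6.68 centre [0.5747 0.017 ] minus tcp [-0.0009  0.0013]
tapped px [[193.21547744 380.16790134]
 [498.23406108 257.91571043]]
[[0.52738659 0.03853551 0.092     ]]
ideal hole px [array([[175.5, 396.8]]), array([[502.8, 266.4]])]
ideal hole px [array([[163.2, 409.8]]), array([[505.4, 273.8]])]
[[ 0.52583085 -0.03074225  0.092     ]
 [ 0.52146795 -0.03100497  0.092     ]
 [ 0.51225021  0.0518188   0.092     ]]
ideal [array([ 0.52121714, -0.03156464]), array([0.51207232, 0.05193609])]
w [0.537 0.005 0.114]
w [0.5352 0.0208 0.1142]
w [5.516e-01 5.000e-04 1.142e-01]
w [0.5487 0.0471 0.1141]
spacing 0.0541 yaw 7.14 centre [0.5742 0.0166] minus tcp [-0.0014  0.0009]
s [0.6166 0.0191 0.115 ]
s [0.6018 0.0115 0.1145]
fl [0.6271 0.0213 0.0927]
fl [ 0.6098 -0.0183  0.1044]
```

Request:
send_rows:
  commands:
    - [1,[-0.001,-0.001,-0.012],[0,0,-0.0013]]
    - [1,[0,0,0],[0,0,0]]
    - [1,[0,0,0],[0,0,0]]
    - [1,[0,0,0],[0,0,0]]

```text
clock: 22.45
tool_pos: [0.5754, 0.0154, 0.0897]
orientation: [180.0, -0.0, 73.9]
force: [-0.5, 0.1, -2.6]
opening: 0.0355
```

```bash
python3 -c "
from h import *
delta([.5754,.0155,.091],74)
s=grab('wrist','15')
crop(s,210,90,200,150,4,'pics/c15.png')
s=grab('scene','15');crop(s,240,170,100,80,8,'pics/c15s.png'); crop(s,340,180,100,90,6,'pics/c15t.png')"
```

```text
t 22.45 pos [0.5754 0.0154 0.0897] [ 1.7998e+02 -3.0000e-02  7.3890e+01] F [-0.5  0.1 -2.6] op 0.0355
shift [0.0001 0.0003 0.005 ] turn [-0.0001  0.0001  0.0003]
```

View pics/c15.png

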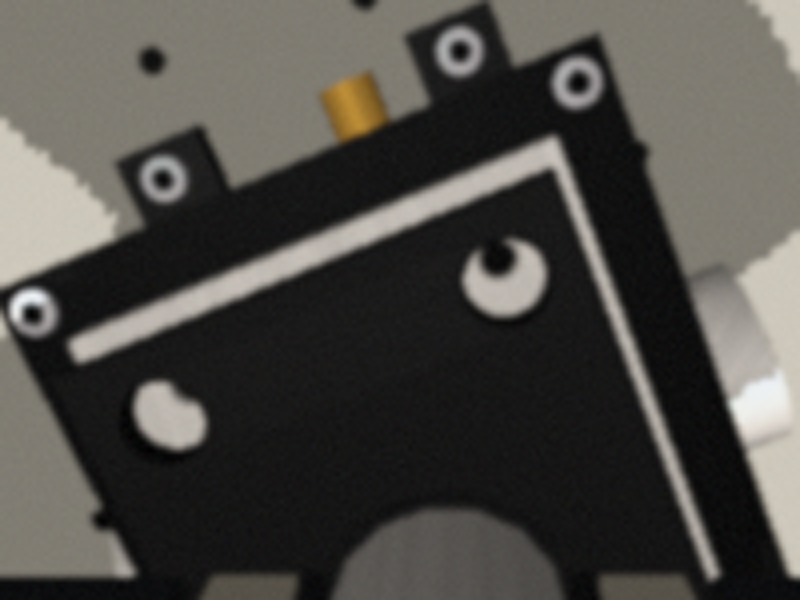

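View pics/c15s.png

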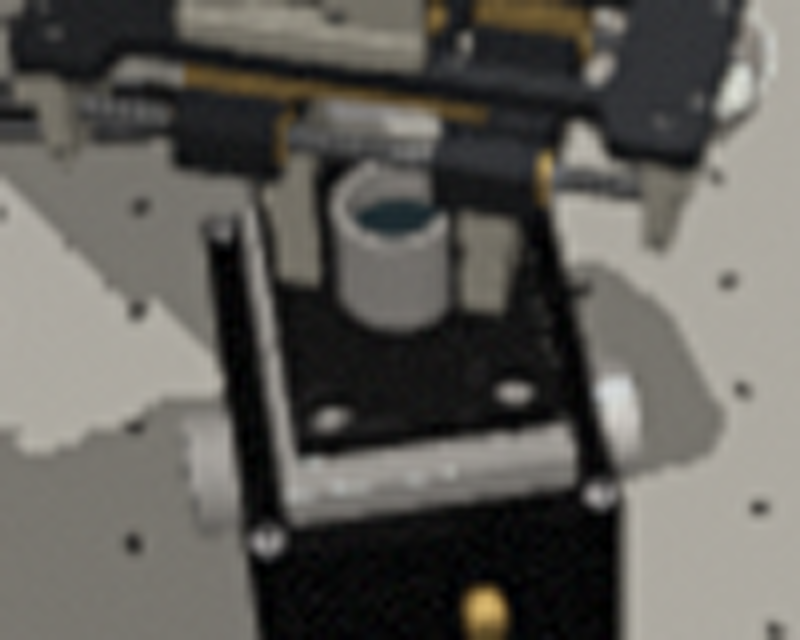

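View pics/c15t.png

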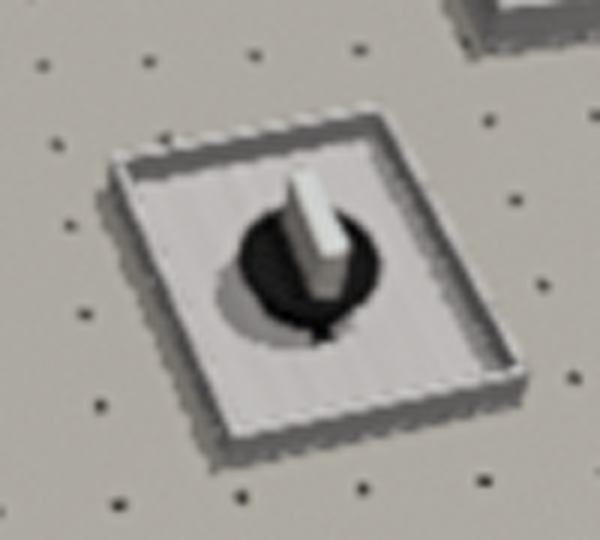

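```bash
python3 -c "
from h import *
p,T=tool();f=lambda l,k,u,v:(np.array(l,float)+.5)/k-.5+[u,v]
s=load('wrist15.npz'); platefix(s,f([(165,416),(505,278)],4,210,90),p,.0212)
print(atz(s,f([(498,257),(193,381)],4,210,90),.092))
u=f([(84,352),(552,148),(62,372),(560,170)],4,210,90)
for a,b,z in((0,1,.092),):
  pass
e=atz(s,f([(72,342),(556,138)],4,210,90),.092);d=e[1]-e[0];print('flange yaw',np.degrees(np.arctan2(d[1],d[0]))-90)
e=atz(s,f([(72,364),(555,170)],4,210,90),p[2]+.0212);d=e[1]-e[0];print('plate edge yaw',np.degrees(np.arctan2(d[1],d[0]))-90)
uv,c=cloud(s)
for q in f([(300,400),(600,400),(300,520)],4,210,90): k=np.abs(uv-q).max(1)<4; print('w',np.median(c[k],0).round(4))
s=load('scene15.npz'); platefix(s,f([(331,418),(515,392)],8,240,170),p,.0172,flip=1)
uv,c=cloud(s)
for q in f([(420,400),(390,360)],8,240,170): k=np.abs(uv-q).max(1)<2.1; print('s',np.median(c[k],0).round(4))
o=sensors.get_obs();print(o['qvel'],o['force'])
"
```

```text
spacing 0.0532 yaw 6.16 centre [0.5744 0.0168] minus tcp [-0.001   0.0014]
[[ 0.52719334  0.03846227  0.092     ]
 [ 0.53278718 -0.01406196  0.092     ]]
flange yaw 6.355870721800898
plate edge yaw 5.53687348016517
w [0.5367 0.0052 0.1111]
w [0.5485 0.047  0.1111]
w [ 0.5543 -0.0006  0.111 ]
spacing 0.0537 yaw 6.4 centre [0.5734 0.0161] minus tcp [-0.002   0.0007]
s [0.6193 0.0201 0.1121]
s [0.6027 0.0125 0.1116]
[ 0.10366636 -0.09312607 -0.04479976  0.02332643 -0.02048789  0.04055455] [-0.67604647  0.0128585  -2.8244717 ]
```

```bash
python3 -c "
from h import *
print(order.close_job()); print(sensors.get_obs()['clock'])"
```

```text
the job is handed in; nothing more can be done
None
the job is handed in; nothing more can be done
```

The job is handed in: the plug stands in the middle-sized tray, and the arm is holding the plate level over the port. No verdict was reported.

- **Plug:** I turned it about 58° anticlockwise, until the bar lined up with the engraved lines. I lifted it straight out, set it down in the tray until it touched the floor (about 9 N), and let go. The last picture shows it upright there.
- **Plate:** I gripped it by the tube and held it over the port.

| Last check on the plate | Measured | Wanted |
|---|---|---|
| Centre against port centre, wrist camera | 0.3 mm off | holes within 3 mm |
| Centre against port centre, scene camera | about 1 mm off | holes within 3 mm |
| Yaw from the holes | 6.2–6.4° | about 6.3° (port) |
| Underside above the port face | about 11 mm | 4–20 mm |
| Tool tilt | under 0.1° | plate level within 3.4° |
| Finger opening | 35.5 mm | 36 mm (tube diameter) |

The wrist pictures show the dark tapped holes through both visible plate holes.

**What failed or disagreed:**
- The first grip on the bar closed on air. The real fingertips were about 29 mm higher than the reported tool position. I measured this with the side camera and allowed for it from then on.
- The plate's front edge read 5.5° yaw in the wrist picture, against 6.2–6.4° from the holes. That is about 0.6 mm at the holes.
- The two cameras differ by about 1 mm on where the plate's centre is.

I did not measure the other things on the bench after the moves.

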